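# Lay a dowel in the drilling cradle and swing the strap over it

### The job

Get the long thick round dowel ready for drilling: pick it from the stock on the bench, lower it into both V-blocks of the drilling cradle so that it lies centred along the cradle (lay it in, do not drop it), and let go. Then swing the steel strap by its black knob across the dowel, up to its stop pin, and leave it there.

Things in the scene. Friction and masses are not known exactly. Their poses are not given: they have to be found in the camera images.
- dowel_center (a point): Centre (half-way up) of the dowel to load: a plain loose round wooden rod, 36 mm diameter, 170 mm long, 120 g, lying on the bench. Its x axis runs along the rod (it may be rolled about it). About 115 mm apart beside it, in any order, lie a thin rod (20 x 170 mm) and a square blank (36 x 36 x 170 mm); a short 36 mm offcut (60 mm long) lies farther off.
- vee_seat (a point): Seat of the dowel's centre in the fixed cradle, 55 mm above the bench, midway between two dark wooden V-blocks, each 30 mm long, 80 mm wide, at x = -60 and +60 mm, tops 55 mm up, V 90 deg, mouth 50 mm; free for fingers between them down to the board (top 15 mm up). x along the groove, z up. Strap post (18 mm thick) at x +60, y +60 mm; stop pin (8 mm, top 87 mm up) at x +47, y +34.
- strap (a joint): Swing of the flat steel strap about the upright post, rad. 0: square across the +x V-block, against the stop pin, 4.5 mm above a seated dowel. Grows anticlockwise seen from above, up to 2.0; starts open at 1.2 to 1.7, pointing roughly along the cradle's +x, clear of the dowel's way down. Stays where it is left; about 0.6 N at the knob moves it.
- strap_knob (a point): Centre (half-way up) of the black upright knob on the strap's free end, 24 mm diameter, 35 mm tall, middle 100 mm and top 118 mm above the bench. It moves on a level circle of radius 105 mm about the post; closed, it is at x +60, y -45 mm from vee_seat in the cradle's axes. The strap under it is 18 mm wide, 5 mm thick, its top 83 mm above the bench.

How it is judged:
By the outcome, as a careful person would: the job done as asked, in the order asked, and still so for the second after the job is handed in, with the robot touching nothing.
It also fails if it takes over 54 s, if anything falls off the work surface, if the arm or the gripper's body presses on something with over 40 N, if the wrist force passes 120 N, or if a joint passes its speed limit or range.

### The arm

A 6-joint arm with a two-finger parallel gripper is mounted at the origin on the work surface. World frame = base frame: x ahead of the robot, y to its left, z up, the work surface at z = 0. Lengths are in m, angles in rad, forces in N, time in s.
With the tool pointing down it reaches from about 0.35 to 0.95 m from the base axis. Payload 17.4 kg.
Tool frame: the origin (TCP) lies midway between the tips of the shut fingers; the grasp point (between the pads) lies grip_depth behind it (grip_depth is the distance from the TCP to the grasp point, in m); z points along the fingers, x is the direction in which the jaws open and shut, and the axes are right-handed (so a half turn about z gives the same grasp; the last joint's range is limited). The gripper opens to 93 mm and grips with 3 to 60 N. Pads are 15 mm wide; open, the fingers measure 128 mm over their backs; the gripper's body (75 mm by 188 mm) begins 65 mm behind the grasp point.
Start: joints at [-1.146, 0.116, 1.442, -0, 1.584, -0.038], TCP at [0.301, -0.604, 0.219] pointing down, gripper open.
Joint ranges: [-2.83, 2.83], [-0.83, 2.19], [0.07, 2.5], [-1.14, 4.28], [0.01, 3], [-2.97, 2.97]. Speed limits (rad/s): [1.89, 1.89, 2.22, 3.14, 3.14, 3.14].

### API

Orientations are given as a unit quaternion [x, y, z, w].
In Python, from plant import * gives the robot as it stands.
- The arm moves only by the tool send_rows, never from a script. Its argument "motion" is a list of rows, each an object of numbers: "x", "y", "z": the shift along the tool's x, y, z in cm; "rx", "ry", "rz": the turn, a rotation vector about the tool's x, y, z in degrees; "hand": the finger opening in cm, from 0 to 9.3. In form: [{"x": .., "y": .., "z": .., "rx": .., "ry": .., "rz": .., "hand": ..}, ...]. A call has 1 to 12 rows; each row shifts and turns the pose as measured when the row begins, along the tool's axes as they then stand; what a row does not reach is not made up. A row lasts 1/10 s, in which the tool goes at most 50 mm and 8.59 degrees, less where a joint would pass 70% of its speed; a pose out of reach is approached as far as the arm can. A call is refused whole if a number of a shift passes 5 or a number of a turn 8.59, either way. A call with a gripper value outside its range is refused whole. The fingers move at their own pace and stop on an object; the grip force is fixed at half the most. Time passes only in rows, so rows that do not move let the fingers close. It gives the time, the measured TCP pose, the force and the opening at its end, in the units of the state.
- read_state(): the state, without advancing time (a new reading comes with each control period).
- capture(name): name is "side" or "top" or "wrist"; returns a dict with "pixels" (420x560x3 uint8, red, green, blue), "vfov" (degrees; the focal length in pixels is half the picture's height over the tangent of half this angle, whatever the lens; pixels are square), "cx", "cy" (the principal point, pixels), "rvec" (rotation vector, rad) and "tvec" (3), from world to camera coordinates, as OpenCV has them. Camera axes: x right, y down, z forward; pixel columns grow to the right and rows downward; lengths in m; the calibration is good to about 2 mm. A picture is of the moment at which its call begins. There is no depth.
- finish_job(): hands the job in, once; it reports no verdict.
The state is a dict: "t": time; "joint_positions": joint angles; "joint_velocities": joint speeds; "joint_torque": joint torques, N m; "tool_pos": TCP position; "ee_rot": TCP orientation; "force": force on the tool from outside, world axes, zero at the start; "ft_torque": the same for the moment, N m; "width": finger opening in m.
Only numpy, scipy, OpenCV 4.12 (cv2) and the standard library are available. Lean on these libraries where they do the work, as an engineer would, in place of code of your own. Each camera call takes 0.05 s, during which the arm holds its last target.

## Working session

There is one attempt and no reset: what is moved stays moved. The work goes in short steps, Python scripts to look and compute and a tool call to move; the robot and the scene stay as the last step left them, time stands still between calls to the robot, and variables do not carry over. Pictures are saved under pics/ and viewed, and the job is handed in when it is done.

Besides the shell and the picture viewer there is one more tool, called after "Request:" in YAML: its name, and indented under it one key for each argument. send_rows: Moves the arm, as the interface text tells. Its arguments: {"type":"object","properties":{"motion":{"type":"array"}},"required":["motion"]}

```bash
ls; mkdir -p pics; python3 - <<'E'
from plant import *
import cv2
print(read_state())
for n in ["side","top","wrist"]:
    c=capture(n); cv2.imwrite(f"pics/{n}0.png",c["pixels"][:,:,::-1]); print(n,{k:v for k,v in c.items() if k!="pixels"})
E
```

```text
pics
{'t': 0.0, 'joint_positions': array([-1.14580090e+00,  1.16457805e-01,  1.44224693e+00,  1.08791935e-05,
        1.58394148e+00, -3.77855339e-02]), 'joint_velocities': array([ 0.00110757,  0.00185625,  0.00098168, -0.00142306,  0.00037179,
        0.00155043]), 'joint_torque': array([ 3.99352022e-03, -7.21249509e+01, -6.22606015e+01,  7.80689833e-02,
        2.34415306e-02, -8.81829828e-05]), 'tool_pos': array([ 0.30127408, -0.6038312 ,  0.21793555]), 'ee_rot': array([ 8.50422833e-01, -5.26099541e-01, -4.34160148e-04, -2.98376974e-04]), 'force': array([-0.41280117,  0.2805478 , -0.16798372]), 'ft_torque': array([0.01161188, 0.02697831, 0.04560998]), 'width': 0.09330283553586188}
side {'vfov': 46.12906710472509, 'cx': 283.3852690813468, 'cy': 218.4261169419401, 'rvec': array([ 0.05752844, -2.78000539,  1.39941174]), 'tvec': array([0.543988  , 0.11036332, 0.98280978])}
top {'vfov': 45.80776352009035, 'cx': 275.18050582237845, 'cy': 209.2437770214314, 'rvec': array([ 2.20648914, -2.16767316,  0.10611492]), 'tvec': array([-0.08646759,  0.56909392,  1.13379534])}
wrist {'vfov': 71.18770421204684, 'cx': 279.27240827624496, 'cy': 208.61272014870232, 'rvec': array([-2.47450263,  1.52832832,  0.20452793]), 'tvec': array([-0.67441115, -0.03164953,  0.38950867])}
```

View pics/top0.png

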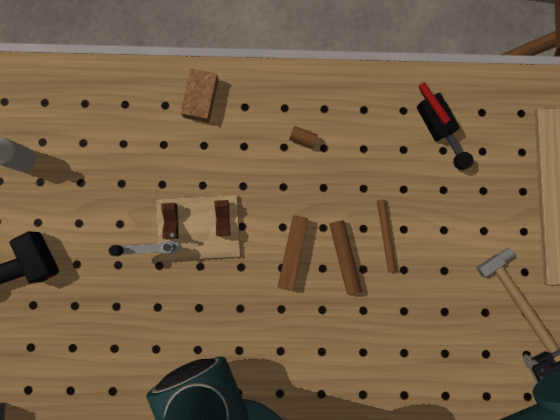

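View pics/side0.png

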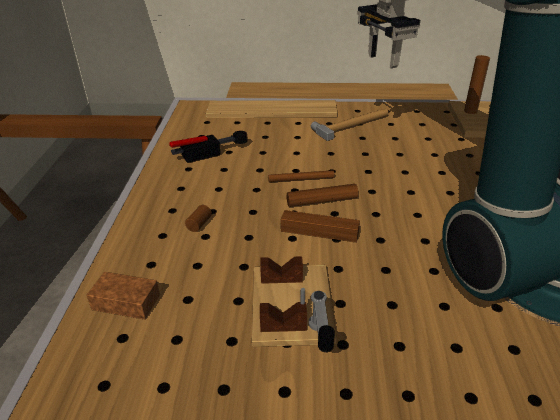

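View pics/wrist0.png

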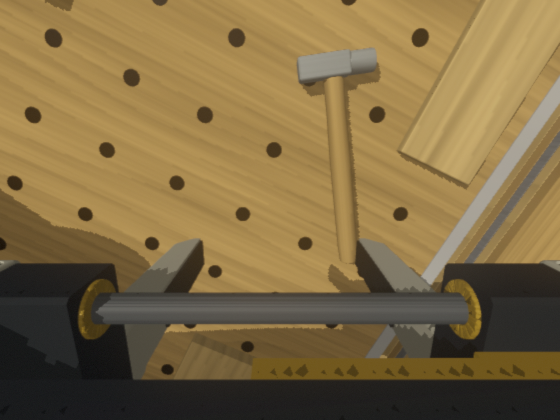

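The top view shows three stock pieces at about (294,253), (346,257) and (388,236). The cradle is at about (197,228), and the strap knob is at about (117,251). I'll zoom in to tell the dowel from the square blank.

```bash
python3 - <<'E'
import cv2
a=cv2.imread("pics/top0.png")[180:310,90:420]; b=cv2.imread("pics/side0.png")[160:360,230:380]
cv2.imwrite("pics/t0z.png",cv2.resize(a,(792,312),interpolation=2)); cv2.imwrite("pics/s0z.png",cv2.resize(b,None,fx=3,fy=3,interpolation=2))
E
```

```text
(no output)
```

View pics/t0z.png

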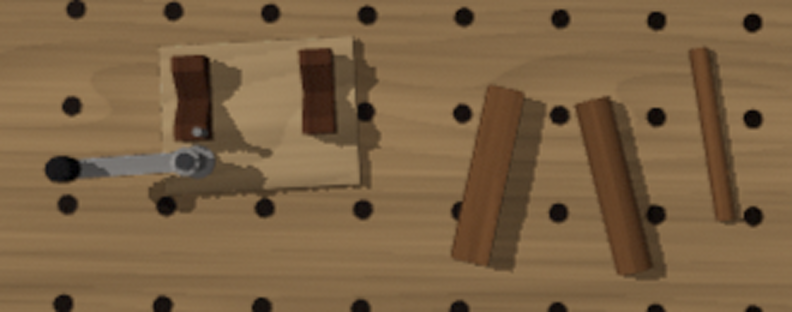

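View pics/s0z.png

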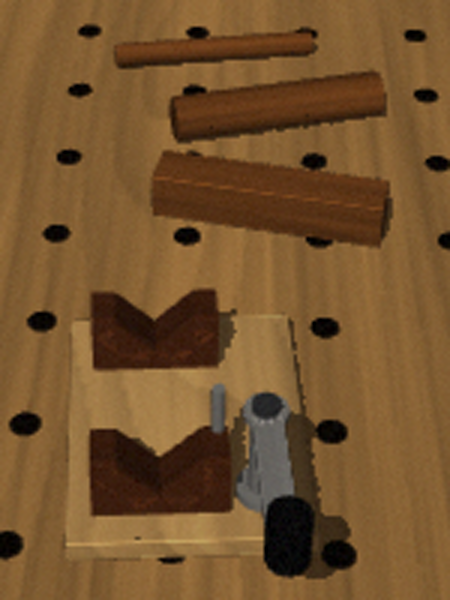

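The middle piece, with a rounded end in the side view, is the dowel. Next I'll measure it.

```bash
cat > h.py <<'E'
import numpy as np, cv2
from scipy.spatial.transform import Rotation as R
def cam(c):
    f=210/np.tan(np.radians(c["vfov"])/2)
    K=np.array([[f,0,c["cx"]],[0,f,c["cy"]],[0,0,1]]); return K,cv2.Rodrigues(c["rvec"])[0],np.array(c["tvec"])
def toplane(c,px,z):
    K,Rm,t=cam(c); px=np.atleast_2d(px).astype(float)
    d=(np.linalg.inv(K)@np.c_[px,np.ones(len(px))].T).T@Rm; o=-Rm.T@t
    return o+d*((z-o[2])/d[:,2])[:,None]
def proj(c,P):
    K,Rm,t=cam(c); q=(K@(Rm@np.atleast_2d(P).T+t[:,None])).T; return q[:,:2]/q[:,2:]
def tri(c1,p1,c2,p2):
    P=[]
    for c in(c1,c2):
        K,Rm,t=cam(c); P.append(K@np.c_[Rm,t])
    X=cv2.triangulatePoints(P[0],P[1],np.float64(p1).reshape(2,1),np.float64(p2).reshape(2,1))[:,0]; return X[:3]/X[3]
E
python3 - <<'E'
from plant import *; from h import *
c=capture("top"); s=capture("side")
import pickle; pickle.dump((c,s),open("c0.pkl","wb"))
def blobs(im,lab):
    hsv=cv2.cvtColor(im,cv2.COLOR_RGB2HSV)
    m=((hsv[...,0]<14)&(hsv[...,1]>115)&(hsv[...,2]>35)).astype(np.uint8)
    cv2.imwrite(f"pics/m{lab}.png",m*255)
    n,l,st,ce=cv2.connectedComponentsWithStats(m)
    return [(i,st[i],ce[i],cv2.minAreaRect(np.argwhere(l==i)[:,::-1].astype(np.float32))) for i in range(1,n) if st[i][4]>80]
for n,k in(("top",c),("side",s)):
    for i,st,ce,r in blobs(k["pixels"],n): print(n,st,ce.round(1),np.round(r[0],1),np.round(r[1],1),round(r[2],1), toplane(k,[ce],.018).round(4) if n=="top" else "", )
E
```

```text
top [504   0  56  55 585] [541.3  39.8] [531.5  27. ] [54. 55.] 90.0 [[ 0.996  -0.7158  0.018 ]]
top [ 181   69   37   53 1058] [199.6  95.4] [199.4  95.2] [29.2 48.8] 12.7 [[0.8396 0.1081 0.018 ]]
top [418  82  33  42 417] [433.7 102.4] [433.8 102.6] [47.5  9.2] 55.7 [[ 0.8348 -0.4517  0.018 ]]
top [290 127  27  21 225] [303.2 137.2] [303.  136.8] [24.3 14.1] 20.0 [[ 0.7436 -0.14    0.018 ]]
top [215 200  15  36 465] [221.9 217.8] [222.  217.6] [35.1 13.3] 87.6 [[0.5487 0.0474 0.018 ]]
top [162 203  16  36 441] [169.  219.7] [169.7 220.5] [35.2 14.8] 87.8 [[0.542  0.1705 0.018 ]]
top [378 206  18  66 314] [386.6 237.6] [386.9 238.5] [65.8  7.9] 80.5 [[ 0.5093 -0.3382  0.018 ]]
top [278 217  30  73 630] [292.8 253.6] [292.4 252.4] [16.3 72.4] 11.9 [[ 0.4682 -0.1191  0.018 ]]
top [330 221  32  73 699] [345.6 257.1] [345.3 257.2] [73.2 14.6] 76.0 [[ 0.4623 -0.2422  0.018 ]]
side [465  56  25  58 498] [477.4  81.3] [476.2  84.2] [13.2 58.9] 13.4 
side [   0  114  161   40 2783] [ 79.3 126.3] [ 79.6 132.9] [160.   37.4] 1.3 
side [169 136  39  12 232] [187.4 141.1] [188.  140.9] [ 6.5 38.8] 78.7 
side [268 170  66  12 365] [300.6 175.9] [300.7 175.8] [ 7.9 65.1] 86.4 
side [287 184  72  23 772] [322.6 194.5] [322.3 194.7] [15.1 71.6] 82.1 
side [  0 190  23  31 148] [ 10.8 206.6] [ 10.1 205.8] [35.7  8.9] 49.4 
side [185 205  26  27 302] [197.5 217.6] [198.3 217.8] [15.6 29. ] 45.0 
side [ 281  210   79   32 1346] [319.5 225.2] [319.5 225.2] [78.3 22.3] 8.1 
side [260 256  43  27 901] [281.6 270.9] [281.2 269.4] [25.9 42.2] 88.4 
side [  87  272   74   47 2090] [122.7 294.7] [123.5 294.8] [72.2 40.3] 10.3 
side [ 260  302   47   30 1116] [283.1 318.2] [283.  316.6] [28.4 46.5] 88.5
```

View pics/mtop.png

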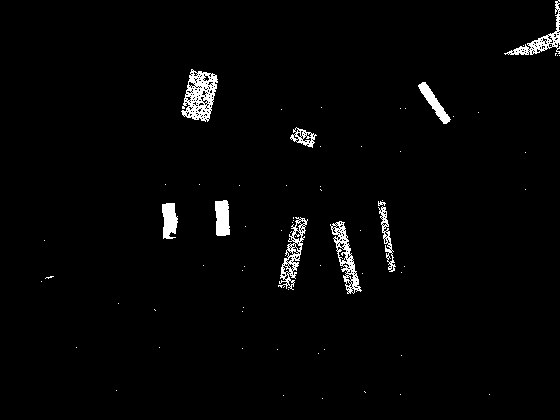

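View pics/mside.png

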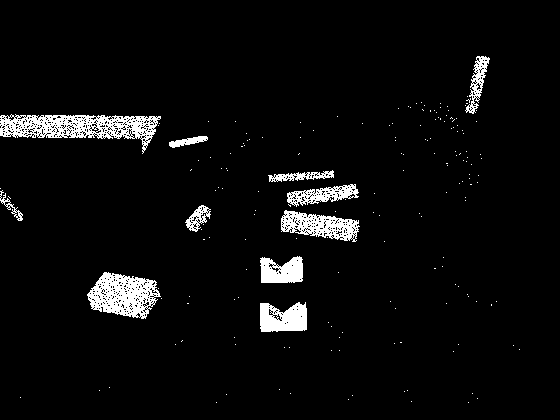

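```bash
python3 - <<'E'
import pickle; from h import *
c,s=pickle.load(open("c0.pkl","rb"))
for k in(c,s):
    K,Rm,t=cam(k); print("campos",(-Rm.T@t).round(3))
p=toplane(c,[345.3,257.2],.018)[0]; print("dowel top",p)
print("dowel side",toplane(s,[322.3,194.7],.018), "tri",tri(c,[345.3,257.2],s,[322.3,194.7]))
hsv=cv2.cvtColor(c["pixels"],cv2.COLOR_RGB2HSV)
def rect(k,lo,hi,vlo=35,hmax=14,smin=115):
    hsv=cv2.cvtColor(k["pixels"],cv2.COLOR_RGB2HSV)
    m=((hsv[...,0]<hmax)&(hsv[...,1]>smin)&(hsv[...,2]>vlo)).astype(np.uint8)
    w=np.zeros_like(m); w[lo[1]:hi[1],lo[0]:hi[0]]=m[lo[1]:hi[1],lo[0]:hi[0]]
    return w
w=rect(c,(328,218),(364,296)); r=cv2.minAreaRect(np.argwhere(w)[:,::-1].astype(np.float32)); b=cv2.boxPoints(r)
X=toplane(c,b,.022); print(X.round(4),[np.linalg.norm(X[i]-X[i-1]).round(4) for i in range(4)])
for i in range(4):
    d=X[i]-X[i-1]
    if np.linalg.norm(d)>.1: print("axis deg",np.degrees(np.arctan2(d[1],d[0])))
a=cv2.resize(c["pixels"][190:270,100:250],(750,400),interpolation=0)
cv2.imwrite("pics/tz1.png",a[...,::-1])
a=cv2.resize(s["pixels"][245:355,245:345],(500,550),interpolation=0)
cv2.imwrite("pics/sz1.png",a[...,::-1])
E
```

```text
campos [ 0.476 -0.059  1.178]
campos [0.504 0.748 0.679]
dowel top [ 0.46203051 -0.24158255  0.018     ]
dowel side [[ 0.46188995 -0.24132437  0.018     ]] tri [ 0.46195376 -0.24160832  0.01781214]
[[ 0.5404 -0.2038  0.022 ]
 [ 0.5564 -0.2677  0.022 ]
 [ 0.3917 -0.3065  0.022 ]
 [ 0.3763 -0.2432  0.022 ]] [np.float64(0.1689), np.float64(0.0659), np.float64(0.1692), np.float64(0.0652)]
axis deg 13.501444845610285
axis deg -166.74567380779942
```

View pics/tz1.png

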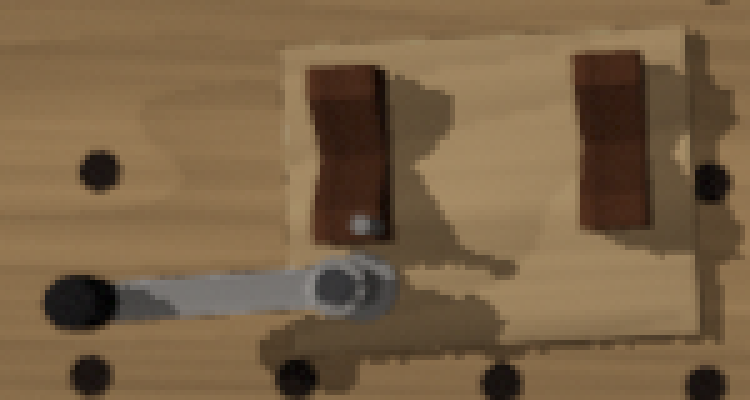

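View pics/sz1.png

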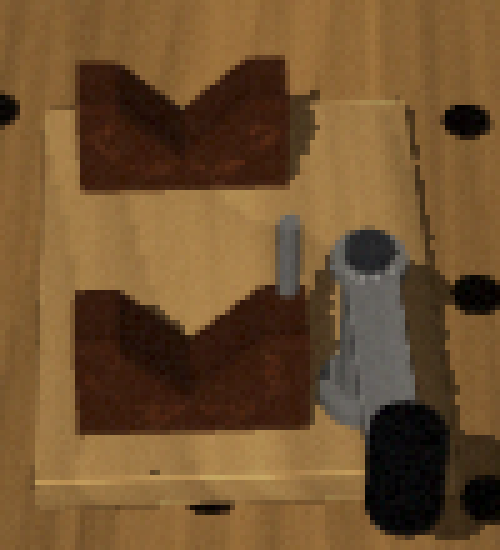

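```bash
python3 - <<'E'
import pickle; from h import *
c,s=pickle.load(open("c0.pkl","rb"))
T=lambda q:np.array(q,float)/5+[100-.5+.1,190-.5+.1]
S=lambda q:np.array(q,float)/5+[245-.4,245-.4]
L=toplane(c,T([[307,66],[376,66],[387,240],[314,243]]),.055); Rr=toplane(c,T([[573,53],[638,51],[647,228],[582,229]]),.055)
for X in(L,Rr): print(X.round(4).tolist(),X.mean(0).round(4),[np.linalg.norm(X[i]-X[i-1]).round(4) for i in range(4)])
v=toplane(s,S([[190,335],[190,395],[185,107],[185,155]]),.030); print("V side",v.round(4).tolist())
d=L.mean(0)-Rr.mean(0); print("yaw",np.degrees(np.arctan2(d[1],d[0])),np.linalg.norm(d),(L.mean(0)+Rr.mean(0))/2)
d=v[1]-v[3]; print("yaw side",np.degrees(np.arctan2(d[1],d[0])),v.mean(0))
b=toplane(s,S([[37,483],[45,106],[405,100]]),.015);print("board side",b.round(4).tolist())
b=toplane(c,T([[285,47],[685,28],[700,332],[288,362]]),.015);print("board top",b.round(4).tolist(),b.mean(0))
print("post cap",toplane(c,T([337,285]),.09), "pin",toplane(c,T([360,224]),.087),"pin side",toplane(s,S([289,218]),.087))
print("knob",toplane(c,T([[75,302]]),.118),tri(c,T([75,302]),s,S([408,430])))
hsv=cv2.cvtColor(c["pixels"],cv2.COLOR_RGB2HSV)
m=((hsv[...,0]<14)&(hsv[...,1]>115)&(hsv[...,2]>35)).astype(np.uint8)
n,l,st,ce=cv2.connectedComponentsWithStats(m,connectivity=8)
for i in range(1,n):
    if st[i][4]>500 and abs(ce[i][0]-345)<5:
        q=np.argwhere(l==i)[:,::-1]; X=toplane(c,q,.025)[:,:2]; mu,ev=cv2.PCACompute(X.astype(np.float32),None); print(mu,np.degrees(np.arctan2(ev[0,1],ev[0,0])),np.ptp((X-mu)@ev.T,axis=0))
E
```

```text
[[0.5779, 0.1824, 0.055], [0.5784, 0.1513, 0.055], [0.5, 0.1438, 0.055], [0.498, 0.1764, 0.055]] [0.5386 0.1635 0.055 ] [np.float64(0.08), np.float64(0.0311), np.float64(0.0788), np.float64(0.0327)]
[[0.586, 0.0626, 0.055], [0.5875, 0.0332, 0.055], [0.5074, 0.0272, 0.055], [0.5064, 0.0564, 0.055]] [0.5468 0.0448 0.055 ] [np.float64(0.0798), np.float64(0.0294), np.float64(0.0803), np.float64(0.0292)]
V side [[0.5389, 0.1489, 0.03], [0.5376, 0.1764, 0.03], [0.5464, 0.0298, 0.03], [0.5451, 0.057, 0.03]]
yaw 93.97873535067328 0.11894246806086146 [0.54269958 0.10415513 0.055     ]
yaw side 93.6195179521412 [0.54199019 0.10300763 0.03      ]
board side [[0.5883, 0.204, 0.015], [0.6035, 0.0146, 0.015], [0.4595, 0.0058, 0.015]]
board top [[0.5902, 0.2016, 0.015], [0.6027, 0.0147, 0.015], [0.4606, 0.0044, 0.015], [0.4436, 0.1949, 0.015]] [0.52427132 0.10390737 0.015     ]
post cap [[0.47930747 0.15846519 0.09      ]] pin [[0.50606126 0.14997214 0.087     ]] pin side [[0.50483362 0.14731883 0.087     ]]
knob [[0.47016532 0.26298315 0.118     ]] [0.46942954 0.26346357 0.11647623]
[[ 0.4625263  -0.24105895]] 14.672682 [0.16839185 0.03412851]
```

Both views agree on the dowel to within 1 mm: centre (0.462, -0.242), axis about 14°. They also agree on the cradle: seat (0.542, 0.104), yaw about 94°. The block spacing comes out at 119 mm, and the post and pin are where the description puts them. Next I'll write a helper for move deltas.

```bash
cat >> h.py <<'E'
def delta(st,pos,head):
    """remaining shift (cm, tool axes) and turn (deg, tool axes) to pos with tool down, tool-x heading in deg"""
    a=np.radians(head); x=np.array([np.cos(a),np.sin(a),0]); z=np.array([0,0,-1.]); G=np.c_[x,np.cross(z,x),z]
    M=R.from_quat(st["ee_rot"]).as_matrix()
    return (M.T@(np.array(pos)-st["tool_pos"])*100).round(2), np.degrees(R.from_matrix(M.T@G).as_rotvec()).round(2)
def head(st):
    M=R.from_quat(st["ee_rot"]).as_matrix(); return np.degrees(np.arctan2(M[1,0],M[0,0]))
E
python3 - <<'E'
import plant; from plant import *; from h import *
print([ (k,v) for k,v in vars(plant).items() if not k.startswith('__') and not callable(v)][:20])
st=read_state(); print(head(st),delta(st,[.462,-.2416,.16],-76))
E
```

```text
[('grip_depth', 0.0188)]
-63.483773111052336 (array([-25.24, -30.56,   5.84]), array([ 0.  ,  0.03, 12.52]))
```

Request:
send_rows:
  motion:
    - {"x": -2.1,"y": -2.55,"z": 0,"rz": 1.05,"hand": 7}
    - {"x": -2.1,"y": -2.55,"z": 0,"rz": 1.05,"hand": 7}
    - {"x": -2.1,"y": -2.55,"z": 0.3,"rz": 1.05,"hand": 7}
    - {"x": -2.1,"y": -2.55,"z": 0.5,"rz": 1.05,"hand": 7}
    - {"x": -2.1,"y": -2.55,"z": 0.5,"rz": 1.05,"hand": 7}
    - {"x": -2.1,"y": -2.55,"z": 0.5,"rz": 1.05,"hand": 7}
    - {"x": -2.1,"y": -2.55,"z": 0.5,"rz": 1.05,"hand": 7}
    - {"x": -2.1,"y": -2.55,"z": 0.5,"rz": 1.05,"hand": 7}
    - {"x": -2.1,"y": -2.55,"z": 0.5,"rz": 1.05,"hand": 7}
    - {"x": -2.1,"y": -2.55,"z": 0.5,"rz": 1.05,"hand": 7}
    - {"x": -2.1,"y": -2.55,"z": 0.5,"rz": 1.05,"hand": 7}
    - {"hand": 7}

```text
invalid input
```

```bash
python3 - <<'E'
from plant import *; from h import *
st=read_state(); print(st["t"],st["tool_pos"],head(st),st["width"],delta(st,[.462,-.2416,.16],-76))
c=capture("wrist"); cv2.imwrite("pics/w1.png",c["pixels"][...,::-1])
import pickle; pickle.dump(c,open("w1.pkl","wb"))
print(proj(c,[[.462,-.2416,.036]]))
E
```

```text
0.25 [ 0.30130162 -0.60392567  0.21825712] -63.483773111052336 0.09306023079004304 (array([-25.24, -30.56,   5.84]), array([ 0.  ,  0.03, 12.52]))
[[  10.5040746  -129.27314983]]
```

View pics/w1.png

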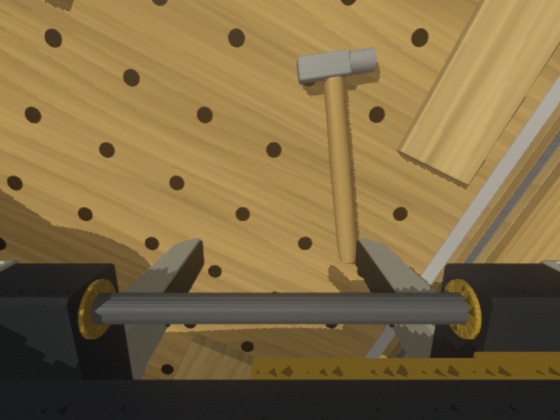

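The call was refused, probably because the last row left out some keys. I'll resend it with every key filled in.

Request:
send_rows:
  motion:
    - {"x": -2.1,"y": -2.55,"z": 0,"rx": 0,"ry": 0,"rz": 1.05,"hand": 7}
    - {"x": -2.1,"y": -2.55,"z": 0,"rx": 0,"ry": 0,"rz": 1.05,"hand": 7}
    - {"x": -2.1,"y": -2.55,"z": 0.3,"rx": 0,"ry": 0,"rz": 1.05,"hand": 7}
    - {"x": -2.1,"y": -2.55,"z": 0.5,"rx": 0,"ry": 0,"rz": 1.05,"hand": 7}
    - {"x": -2.1,"y": -2.55,"z": 0.5,"rx": 0,"ry": 0,"rz": 1.05,"hand": 7}
    - {"x": -2.1,"y": -2.55,"z": 0.5,"rx": 0,"ry": 0,"rz": 1.05,"hand": 7}
    - {"x": -2.1,"y": -2.55,"z": 0.5,"rx": 0,"ry": 0,"rz": 1.05,"hand": 7}
    - {"x": -2.1,"y": -2.55,"z": 0.5,"rx": 0,"ry": 0,"rz": 1.05,"hand": 7}
    - {"x": -2.1,"y": -2.55,"z": 0.5,"rx": 0,"ry": 0,"rz": 1.05,"hand": 7}
    - {"x": -2.1,"y": -2.55,"z": 0.5,"rx": 0,"ry": 0,"rz": 1.05,"hand": 7}
    - {"x": -2.1,"y": -2.55,"z": 0.5,"rx": 0,"ry": 0,"rz": 1.05,"hand": 7}
    - {"x": 0,"y": 0,"z": 0,"rx": 0,"ry": 0,"rz": 0,"hand": 7}

```text
t: 1.5
tool_pos: [0.4847, -0.2762, 0.1731]
ee_rot: [0.79, -0.614, 0.0, -0.0]
force: [-0.0, 0.0, -0.6]
width: 0.0701
```

```bash
cat > look.py <<'E'
import sys,pickle
from plant import *; from h import *
def look(pos,hd,pic=None,name="wrist"):
    st=read_state(); print("t",round(st["t"],2),st["tool_pos"].round(4),"head",round(head(st),2),"w",round(st["width"],4),"F",st["force"].round(1),"d",*delta(st,pos,hd))
    if pic:
        c=capture(name); cv2.imwrite(f"pics/{pic}.png",c["pixels"][...,::-1]); pickle.dump(c,open(pic+".pkl","wb")); return c
E
python3 - <<'E'
from look import *
c=look([.462,-.2416,.16],-76,"w2"); print(proj(c,[[.462,-.2416,.036]]))
E
```

```text
t 1.5 [ 0.4847 -0.2762  0.1731] head -75.69 w 0.0701 F [-0.   0.  -0.6] d [-3.91  1.35  1.31] [-0.03  0.02  0.31]
[[243.08838347 211.88372044]]
```

View pics/w2.png

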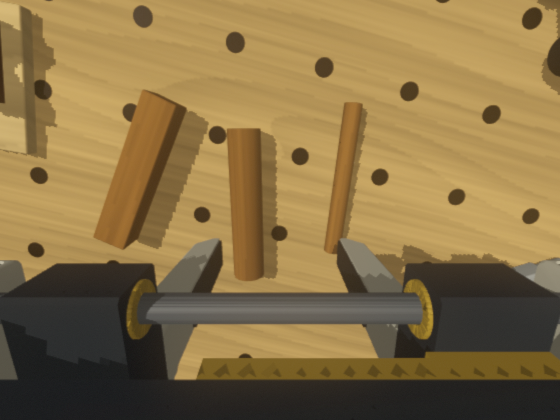

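The wrist view shows the dowel running from (244,128) to (249,279), with the square blank to its left and the thin rod to its right. I'll refine the axis from this view.

```bash
python3 - <<'E'
from h import *; import pickle
c=pickle.load(open("w2.pkl","rb")); hsv=cv2.cvtColor(c["pixels"],cv2.COLOR_RGB2HSV)
m=((hsv[...,0]<13)&(hsv[...,1]>140)&(hsv[...,2]>60)).astype(np.uint8); m=cv2.morphologyEx(m,3,np.ones((5,5)))
n,l,st,ce=cv2.connectedComponentsWithStats(m)
for i in range(1,n):
    if st[i][4]>1500:print(st[i],ce[i].round(1))
i=l[200,246]; lines=[]
for v in range(145,265,5):
    u=np.where(l[v]==i)[0]; lines.append(((u.min()+u.max())/2,v,np.ptp(u)))
a=np.array(lines); X=toplane(c,a[:,:2],.020); k=np.polyfit(X[:,0],X[:,1],1); print("angle",np.degrees(np.arctan(k[0])),a[::6])
v=np.where(l[:,246]==i)[0]; E=toplane(c,[[244,v.min()],[249.5,v.max()]],.022); print(v.min(),v.max(),E,E.mean(0),np.linalg.norm(E[0]-E[1]))
E
```

```text
angle 14.3967337421953 [[279.5 145.  559. ]
 [279.5 175.  559. ]
 [279.5 205.  559. ]
 [279.5 235.  559. ]]
0 419 [[ 0.65989233 -0.19678577  0.022     ]
 [ 0.16742773 -0.31452537  0.022     ]] [ 0.41366003 -0.25565557  0.022     ] 0.5063437502952572
```

```bash
python3 - <<'E'
from h import *; import pickle
c=pickle.load(open("w2.pkl","rb"))
for z in(.018,.025,.03):
    E=toplane(c,[[243.7,128],[249.7,278.5]],z); d=E[0]-E[1]; print(z,E.mean(0).round(4),np.linalg.norm(d),np.degrees(np.arctan2(d[1],d[0])))
E=toplane(c,[[227.5,128.5],[260,128.5],[235.5,278],[264,278]],.018); print(E.round(4))
E
```

```text
0.018 [ 0.4615 -0.244   0.018 ] 0.176027076247202 14.9333424960079
0.025 [ 0.4635 -0.2443  0.025 ] 0.17219121382760014 14.933342496007896
0.03 [ 0.465  -0.2445  0.03  ] 0.16945131209931313 14.933342496007896
[[ 0.5418 -0.2048  0.018 ]
 [ 0.5503 -0.2381  0.018 ]
 [ 0.3728 -0.2498  0.018 ]
 [ 0.3814 -0.2833  0.018 ]]
```

```bash
python3 -c "
from look import *
look([.4625,-.2425,.004],-75.4)"
```

```text
t 1.55 [ 0.4841 -0.2774  0.1735] head -75.68 w 0.07 F [-0.1  0.1  0. ] d [-3.92  1.24 16.95] [-0.02 -0.02 -0.28]
```

Request:
send_rows:
  motion:
    - {"x": -1.5,"y": 0.5,"z": 2,"rx": 0,"ry": 0,"rz": -0.3,"hand": 7}
    - {"x": -1.5,"y": 0.5,"z": 2,"rx": 0,"ry": 0,"rz": 0,"hand": 7}
    - {"x": -1,"y": 0.3,"z": 2.5,"rx": 0,"ry": 0,"rz": 0,"hand": 7}
    - {"x": 0,"y": 0,"z": 2.5,"rx": 0,"ry": 0,"rz": 0,"hand": 7}
    - {"x": 0,"y": 0,"z": 2,"rx": 0,"ry": 0,"rz": 0,"hand": 7}
    - {"x": 0,"y": 0,"z": 0,"rx": 0,"ry": 0,"rz": 0,"hand": 7}

```text
t: 2.15
tool_pos: [0.4593, -0.2449, 0.0618]
ee_rot: [0.791, -0.612, 0.002, 0.0]
force: [-0.8, 0.3, 0.6]
width: 0.0696
```

```bash
python3 -c "
from look import *
look([.4625,-.2425,.004],-75.4)"
```

```text
t 2.15 [ 0.4593 -0.2449  0.0618] head -75.42 w 0.0696 F [-0.8  0.3  0.6] d [-0.17 -0.36  5.78] [-0.11 -0.23 -0.02]
```

Request:
send_rows:
  motion:
    - {"x": -0.1,"y": -0.3,"z": 1.5,"rx": 0,"ry": -0.2,"rz": 0,"hand": 7}
    - {"x": 0,"y": 0,"z": 1.5,"rx": 0,"ry": 0,"rz": 0,"hand": 7}
    - {"x": 0,"y": 0,"z": 1.5,"rx": 0,"ry": 0,"rz": 0,"hand": 7}
    - {"x": 0,"y": 0,"z": 0,"rx": 0,"ry": 0,"rz": 0,"hand": 7}

```text
t: 2.55
tool_pos: [0.4627, -0.245, 0.0156]
ee_rot: [0.791, -0.612, 0.002, -0.001]
force: [-1.4, 0.3, -0.5]
width: 0.0697
```

```bash
python3 -c "
from look import *
look([.4625,-.2425,.004],-75.4)"
```

```text
t 2.55 [ 0.4627 -0.245   0.0156] head -75.49 w 0.0697 F [-1.4  0.3 -0.5] d [-0.25 -0.03  1.16] [-0.2  -0.13 -0.09]
```

Request:
send_rows:
  motion:
    - {"x": -0.2,"y": 0,"z": 0.7,"rx": -0.2,"ry": -0.1,"rz": 0,"hand": 7}
    - {"x": 0,"y": 0,"z": 0.4,"rx": 0,"ry": 0,"rz": 0,"hand": 7}
    - {"x": 0,"y": 0,"z": 0,"rx": 0,"ry": 0,"rz": 0,"hand": 7}

```text
t: 2.85
tool_pos: [0.4626, -0.2431, 0.0041]
ee_rot: [0.791, -0.612, 0.0, 0.0]
force: [0.7, -0.2, 0.1]
width: 0.0695
```

```bash
python3 -c "
from look import *
look([.4625,-.2425,.004],-75.4)"
```

```text
t 2.85 [ 0.4626 -0.2431  0.0041] head -75.48 w 0.0695 F [ 0.7 -0.2  0.1] d [-0.06 -0.01  0.01] [-0.   -0.04 -0.08]
```

Request:
send_rows:
  motion:
    - {"x": 0,"y": 0,"z": 0,"rx": 0,"ry": 0,"rz": 0,"hand": 5}
    - {"x": 0,"y": 0,"z": 0,"rx": 0,"ry": 0,"rz": 0,"hand": 4}
    - {"x": 0,"y": 0,"z": 0,"rx": 0,"ry": 0,"rz": 0,"hand": 3}
    - {"x": 0,"y": 0,"z": 0,"rx": 0,"ry": 0,"rz": 0,"hand": 2}
    - {"x": 0,"y": 0,"z": 0,"rx": 0,"ry": 0,"rz": 0,"hand": 2}
    - {"x": 0,"y": 0,"z": 0,"rx": 0,"ry": 0,"rz": 0,"hand": 2}

```text
t: 3.45
tool_pos: [0.4632, -0.2434, 0.0055]
ee_rot: [0.791, -0.612, 0.001, 0.0]
force: [-1.2, 0.3, -0.6]
width: 0.0352
```

```bash
python3 - <<'E'
from look import *
look([.4625,-.2425,.004],-75.4)
c=look([.4625,-.2425,.12],-75.4,"t3","top"); 
a=c["pixels"][200:310,300:400]; cv2.imwrite("pics/t3z.png",cv2.resize(a,None,fx=5,fy=5)[...,::-1])
E
```

```text
t 3.45 [ 0.4632 -0.2434  0.0055] head -75.47 w 0.0352 F [-1.2  0.3 -0.6] d [-0.11  0.05  0.15] [-0.09 -0.12 -0.07]
t 3.45 [ 0.4632 -0.2434  0.0055] head -75.47 w 0.0352 F [-1.2  0.3 -0.6] d [ -0.08   0.03 -11.45] [-0.09 -0.12 -0.07]
```

View pics/t3z.png

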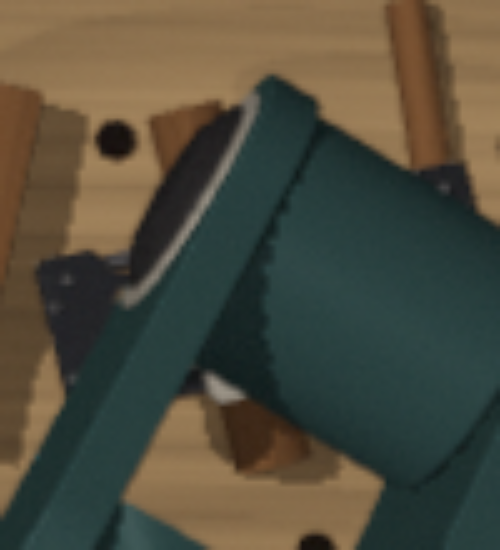

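Gripped: the width reads 35 mm and the dowel shows on both sides of the fingers. Now I'll lift it.

Request:
send_rows:
  motion:
    - {"x": 0,"y": 0,"z": -1,"rx": 0,"ry": 0,"rz": 0,"hand": 2}
    - {"x": 0,"y": 0,"z": -2,"rx": 0,"ry": 0,"rz": 0,"hand": 2}
    - {"x": 0,"y": 0,"z": -2.5,"rx": 0,"ry": 0,"rz": 0,"hand": 2}
    - {"x": 0,"y": 0,"z": -2.5,"rx": 0,"ry": 0,"rz": 0,"hand": 2}
    - {"x": 0,"y": 0,"z": -2.5,"rx": 0,"ry": 0,"rz": 0,"hand": 2}
    - {"x": 0,"y": 0,"z": -2.5,"rx": 0,"ry": 0,"rz": 0,"hand": 2}
    - {"x": 0,"y": 0,"z": -2.5,"rx": 0,"ry": 0,"rz": 0,"hand": 2}
    - {"x": 0,"y": 0,"z": -1.5,"rx": 0,"ry": 0,"rz": 0,"hand": 2}
    - {"x": 0,"y": 0,"z": 0,"rx": 0,"ry": 0,"rz": 0,"hand": 2}

```text
t: 4.4
tool_pos: [0.462, -0.2426, 0.1868]
ee_rot: [0.791, -0.612, 0.001, 0.0]
force: [0.5, -0.0, -1.3]
width: 0.0353
```

```bash
python3 - <<'E'
from look import *
look([.5424,.1037,.17],4.1,"w4"); c=look([.5424,.1037,.17],4.1,"s4","side")
E
```

```text
t 4.4 [ 0.462  -0.2426  0.1868] head -75.47 w 0.0353 F [ 0.5 -0.  -1.3] d [-31.51 -16.47   1.64] [ 1.000e-02 -1.800e-01 -7.957e+01]
t 4.45 [ 0.4617 -0.2425  0.1856] head -75.48 w 0.0351 F [-0.4  0.7 -0.5] d [-31.49 -16.49   1.52] [ 2.000e-02 -1.100e-01 -7.958e+01]
```

View pics/w4.png

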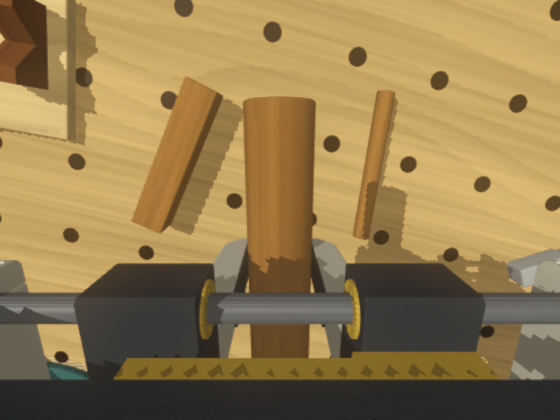

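View pics/s4.png

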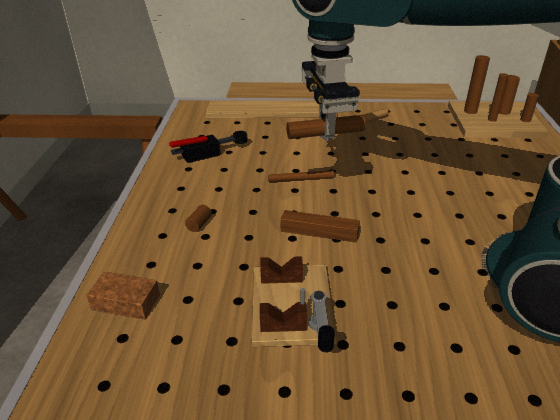

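The dowel is held level, with its far end at (280,98) in the wrist view. Next I'll measure its offset along the axis in the hand.

```bash
python3 - <<'E'
from h import *; import pickle
c=pickle.load(open("w4.pkl","rb")); s=pickle.load(open("s4.pkl","rb"))
tcp=np.array([.4619,-.2426,.1862]); h=np.radians(-75.47); x=np.array([np.cos(h),np.sin(h)]); y=np.array([x[1],-x[0]])
for z in(.013+.018,.013+.012): # height of top / rim
    p=toplane(c,[[279.5,99]],tcp[2]+z)[0]; d=p[:2]-tcp[:2]; print("far end rel tcp along x,y(cm)",d@x*100,d@y*100)
for q in([244,100],[314.5,100]):
    p=toplane(c,[q],tcp[2]+.013)[0]; d=p[:2]-tcp[:2]; print("edge x,y",d@x*100,d@y*100)
a=cv2.resize(s["pixels"][100:150,270:390],None,fx=6,fy=6); cv2.imwrite("pics/s4z.png",a[...,::-1])
E
```

```text
far end rel tcp along x,y(cm) -0.049071465651661164 -8.516381671991208
far end rel tcp along x,y(cm) -0.04670640827903949 -8.572677398686189
edge x,y -1.7938295359927043 -8.63593587688849
edge x,y 1.686650558134017 -8.641664751359007
```

View pics/s4z.png

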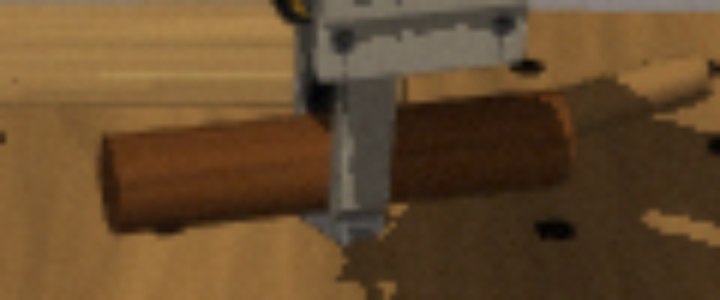

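```bash
cat >> look.py <<'E'
def plan(pos,hd,n):
    st=read_state(); p0=st["tool_pos"]; h0=head(st)
    for i in range(n):
        h=np.radians(h0+(hd-h0)*i/n); d=(np.array(pos)-p0)/n*100; x=np.array([np.cos(h),np.sin(h),0]); y=np.array([x[1],-x[0],0])
        print(round(d@x,1),round(d@y,1),round(-d[2],1),round(-(hd-h0)/n,2))
E
python3 -c "
from look import *
plan([.5424,.1037,.16],4.1,12)"
```

```text
-2.6 -1.4 0.2 -6.63
-2.4 -1.7 0.2 -6.63
-2.2 -1.9 0.2 -6.63
-2.0 -2.2 0.2 -6.63
-1.7 -2.4 0.2 -6.63
-1.4 -2.6 0.2 -6.63
-1.1 -2.7 0.2 -6.63
-0.8 -2.8 0.2 -6.63
-0.5 -2.9 0.2 -6.63
-0.1 -3.0 0.2 -6.63
0.2 -3.0 0.2 -6.63
0.5 -2.9 0.2 -6.63
```

Request:
send_rows:
  motion:
    - {"x": -2.6,"y": -1.4,"z": 0.1,"rx": 0,"ry": 0,"rz": -6.6,"hand": 2}
    - {"x": -2.4,"y": -1.7,"z": 0.1,"rx": 0,"ry": 0,"rz": -6.6,"hand": 2}
    - {"x": -2.2,"y": -1.9,"z": 0.1,"rx": 0,"ry": 0,"rz": -6.6,"hand": 2}
    - {"x": -2.0,"y": -2.2,"z": 0.1,"rx": 0,"ry": 0,"rz": -6.6,"hand": 2}
    - {"x": -1.7,"y": -2.4,"z": 0.1,"rx": 0,"ry": 0,"rz": -6.6,"hand": 2}
    - {"x": -1.4,"y": -2.6,"z": 0.1,"rx": 0,"ry": 0,"rz": -6.6,"hand": 2}
    - {"x": -1.1,"y": -2.7,"z": 0.1,"rx": 0,"ry": 0,"rz": -6.6,"hand": 2}
    - {"x": -0.8,"y": -2.8,"z": 0.1,"rx": 0,"ry": 0,"rz": -6.6,"hand": 2}
    - {"x": -0.5,"y": -2.9,"z": 0.1,"rx": 0,"ry": 0,"rz": -6.6,"hand": 2}
    - {"x": -0.1,"y": -2,"z": 0.1,"rx": 0,"ry": 0,"rz": -5,"hand": 2}
    - {"x": 0,"y": -1,"z": 0.1,"rx": 0,"ry": 0,"rz": -3,"hand": 2}
    - {"x": 0,"y": 0,"z": 0,"rx": 0,"ry": 0,"rz": 0,"hand": 2}

```text
t: 5.7
tool_pos: [0.52, 0.0573, 0.151]
ee_rot: [0.999, -0.047, -0.014, -0.001]
force: [-0.2, -0.2, -0.8]
width: 0.0351
```

```bash
python3 -c "
from look import *
look([.5424,.1037,.16],4.1)"
```

```text
t 5.7 [0.52   0.0573 0.151 ] head -5.38 w 0.0351 F [-0.2 -0.2 -0.8] d [ 1.77 -4.83 -0.95] [-0.19  1.58 -9.48]
```

Request:
send_rows:
  motion:
    - {"x": 0.6,"y": -1.3,"z": -0.2,"rx": 0,"ry": 0.5,"rz": -3,"hand": 2}
    - {"x": 0.7,"y": -1.3,"z": 0,"rx": 0,"ry": 0.5,"rz": -3,"hand": 2}
    - {"x": 0.7,"y": -1.3,"z": 0,"rx": 0,"ry": 0.5,"rz": -3,"hand": 2}
    - {"x": 0.3,"y": -0.5,"z": 0,"rx": 0,"ry": 0,"rz": -0.5,"hand": 2}
    - {"x": 0,"y": 0,"z": 0,"rx": 0,"ry": 0,"rz": 0,"hand": 2}
    - {"x": 0,"y": 0,"z": 0,"rx": 0,"ry": 0,"rz": 0,"hand": 2}

```text
t: 6.3
tool_pos: [0.5437, 0.1002, 0.1476]
ee_rot: [0.999, 0.035, -0.004, -0.001]
force: [0.1, 0.6, -1.1]
width: 0.0354
```

```bash
python3 -c "
from look import *
look([.5424,.1037,.15],4.1,'w5')
c=look([.5424,.1037,.15],4.1,'s5','side')
cv2.imwrite('pics/s5z.png',cv2.resize(c['pixels'][200:370,200:370],None,fx=3.5,fy=3.5)[...,::-1])"
```

```text
t 6.3 [0.5437 0.1002 0.1476] head 4.06 w 0.0354 F [ 0.1  0.6 -1.1] d [-0.11 -0.36 -0.24] [-0.12  0.4  -0.04]
t 6.35 [0.5437 0.1001 0.1476] head 4.06 w 0.0353 F [-0.7 -0.2 -0.7] d [-0.11 -0.37 -0.23] [-0.12  0.39 -0.05]
```

View pics/w5.png

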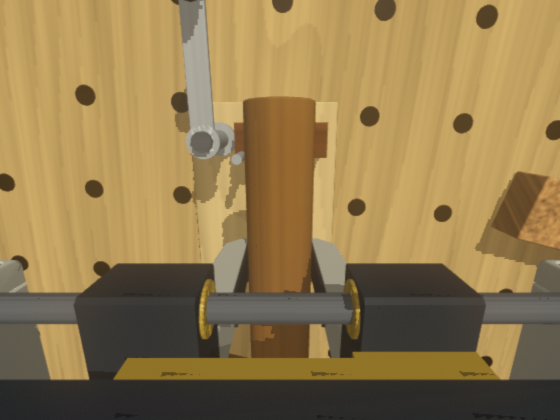

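View pics/s5z.png

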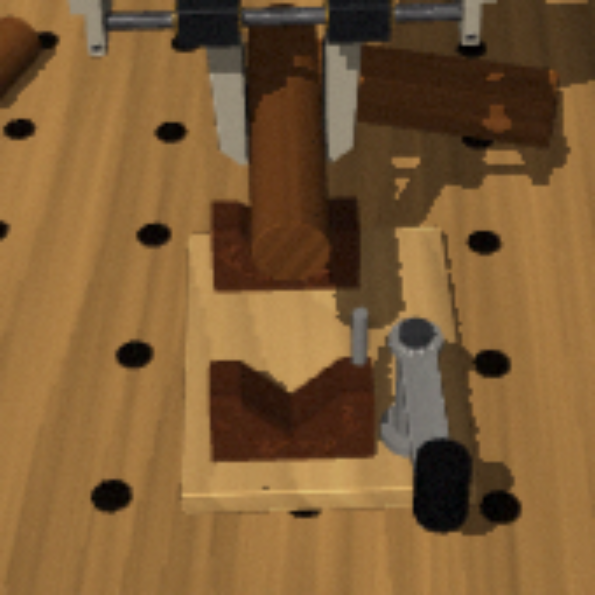

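The dowel lies parallel to the groove. The +x block's far edge runs from (235,123) to (327,123), and I'll check the cradle pose against it.

```bash
python3 - <<'E'
from h import *; import pickle
c=pickle.load(open("w5.pkl","rb"))
a=cv2.resize(c["pixels"][90:260,180:360],None,fx=4,fy=3.5); cv2.imwrite("pics/w5z.png",a[...,::-1])
C=np.array([.5424,.1037]); h=np.radians(94.1); x=np.array([np.cos(h),np.sin(h)]); y=np.array([-x[1],x[0]])
for nm,X in (("blk +40",(75,40,55)),("blk -40",(75,-40,55)),("near+",(45,40,55)),("near-",(45,-40,55)),("pin",(47,34,87)),("post",(60,60,90))):
    P=np.r_[C+(x*X[0]+y*X[1])/1000,X[2]/1000]; q=proj(c,P)[0]; print(nm,q.round(1),((q-[180,90])*[4,3.5]).round())
E
```

```text
blk +40 [231.7 122.3] [207. 113.]
blk -40 [326.2 122.3] [585. 113.]
near+ [233.1 158. ] [212. 238.]
near- [324.7 158.1] [579. 239.]
pin [234.2 159.4] [217. 243.]
post [198.1 142.1] [ 72. 182.]
```

View pics/w5z.png

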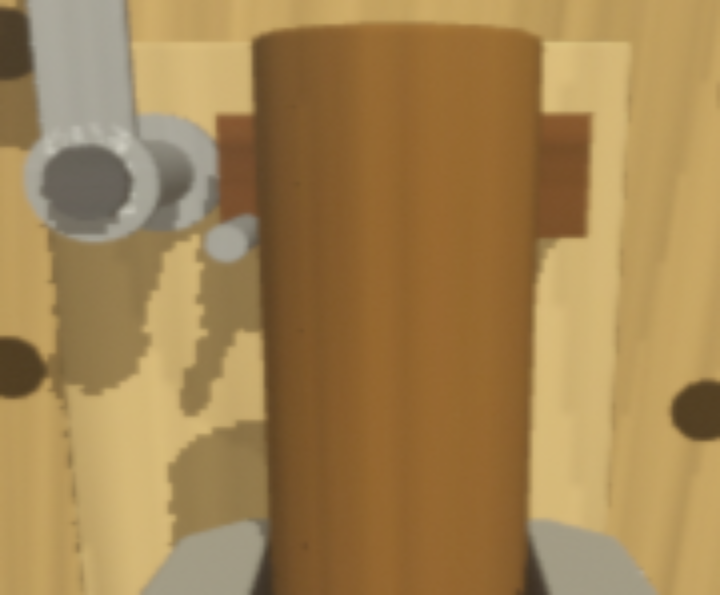

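The wrist view puts the groove about 1.5 mm further along +x than the top and side views do, so I'll take a compromise of x≈0.5433 and lower in stages.

Request:
send_rows:
  motion:
    - {"x": 0,"y": -0.35,"z": 0,"rx": -0.1,"ry": 0.4,"rz": 0,"hand": 2}
    - {"x": 0,"y": 0,"z": 1.5,"rx": 0,"ry": 0,"rz": 0,"hand": 2}
    - {"x": 0,"y": 0,"z": 1.5,"rx": 0,"ry": 0,"rz": 0,"hand": 2}
    - {"x": 0,"y": 0,"z": 1.5,"rx": 0,"ry": 0,"rz": 0,"hand": 2}
    - {"x": 0,"y": 0,"z": 1.5,"rx": 0,"ry": 0,"rz": 0,"hand": 2}
    - {"x": 0,"y": 0,"z": 0,"rx": 0,"ry": 0,"rz": 0,"hand": 2}

```text
t: 7.0
tool_pos: [0.5424, 0.1028, 0.0812]
ee_rot: [0.999, 0.034, -0.0, 0.0]
force: [-0.4, -0.9, 0.1]
width: 0.0353
```

```bash
python3 -c "
from look import *
look([.5433,.1037,.042],4.1,'w6')
c=look([.5433,.1037,.042],4.1,'s6','side')
cv2.imwrite('pics/s6z.png',cv2.resize(c['pixels'][200:370,200:370],None,fx=3.5,fy=3.5)[...,::-1])"
```

```text
t 7.0 [0.5424 0.1028 0.0812] head 3.93 w 0.0353 F [-0.4 -0.9  0.1] d [ 0.1  -0.09  3.92] [-0.    0.03 -0.17]
t 7.05 [0.5428 0.1028 0.0823] head 3.93 w 0.0352 F [-0.3 -0.5 -0.8] d [ 0.06 -0.08  4.03] [-0.   -0.03 -0.17]
```

View pics/w6.png

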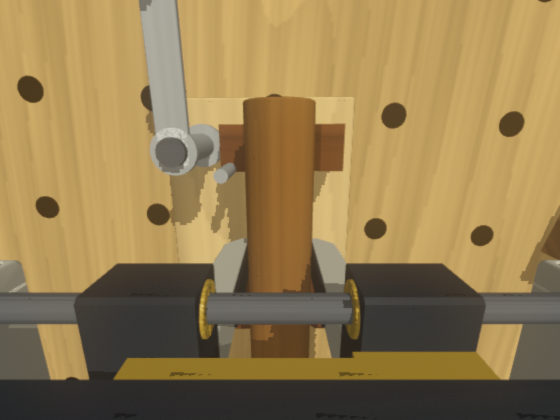

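View pics/s6z.png

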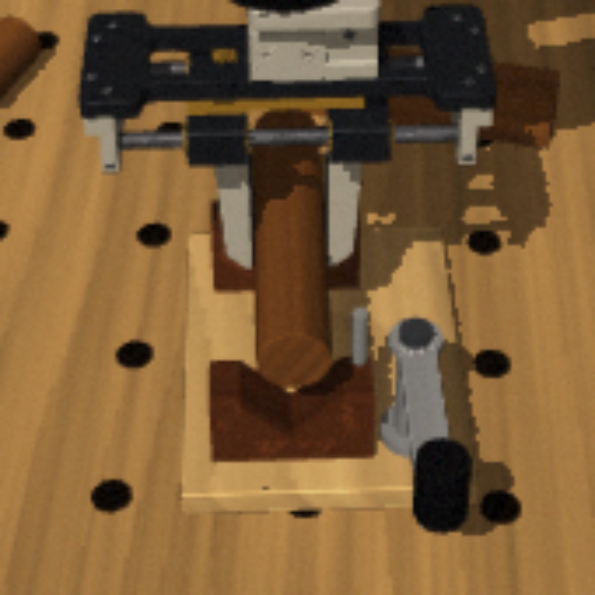

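Request:
send_rows:
  motion:
    - {"x": 0.1,"y": -0.08,"z": 0.8,"rx": 0,"ry": 0,"rz": 0,"hand": 2}
    - {"x": 0,"y": 0,"z": 0.8,"rx": 0,"ry": 0,"rz": 0,"hand": 2}
    - {"x": 0,"y": 0,"z": 0.7,"rx": 0,"ry": 0,"rz": 0,"hand": 2}
    - {"x": 0,"y": 0,"z": 0.5,"rx": 0,"ry": 0,"rz": 0,"hand": 2}
    - {"x": 0,"y": 0,"z": 0,"rx": 0,"ry": 0,"rz": 0,"hand": 2}

```text
t: 7.6
tool_pos: [0.5454, 0.104, 0.0548]
ee_rot: [0.999, 0.034, 0.002, -0.0]
force: [-0.2, 0.4, -1.3]
width: 0.0355
```

```bash
python3 -c "
from look import *
look([.5435,.1037,.042],4.1)"
```

```text
t 7.6 [0.5454 0.104  0.0548] head 3.93 w 0.0355 F [-0.2  0.4 -1.3] d [-0.2   0.02  1.28] [-0.02 -0.26 -0.17]
```

Request:
send_rows:
  motion:
    - {"x": -0.15,"y": 0,"z": 0.4,"rx": 0,"ry": -0.2,"rz": -0.1,"hand": 2}
    - {"x": 0,"y": 0,"z": 0.3,"rx": 0,"ry": 0,"rz": 0,"hand": 2}
    - {"x": 0,"y": 0,"z": 0.2,"rx": 0,"ry": 0,"rz": 0,"hand": 2}
    - {"x": 0,"y": 0,"z": 0,"rx": 0,"ry": 0,"rz": 0,"hand": 2}

```text
t: 8.0
tool_pos: [0.544, 0.1039, 0.0454]
ee_rot: [0.999, 0.035, 0.001, -0.0]
force: [-0.3, 0.4, -1.4]
width: 0.0352
```

```bash
python3 -c "
from look import *
look([.5435,.1037,.042],4.1,'w7')
c=look([.5433,.1037,.042],4.1,'s7','side')
cv2.imwrite('pics/s7z.png',cv2.resize(c['pixels'][240:340,240:340],None,fx=6,fy=6)[...,::-1])"
```

```text
t 8.0 [0.544  0.1039 0.0454] head 4.04 w 0.0352 F [-0.3  0.4 -1.4] d [-0.05  0.02  0.34] [-0.02 -0.07 -0.06]
t 8.05 [0.544  0.104  0.0455] head 4.04 w 0.0354 F [-0.3 -0.3 -0.7] d [-0.08  0.02  0.35] [-0.03 -0.08 -0.06]
```

View pics/s7z.png

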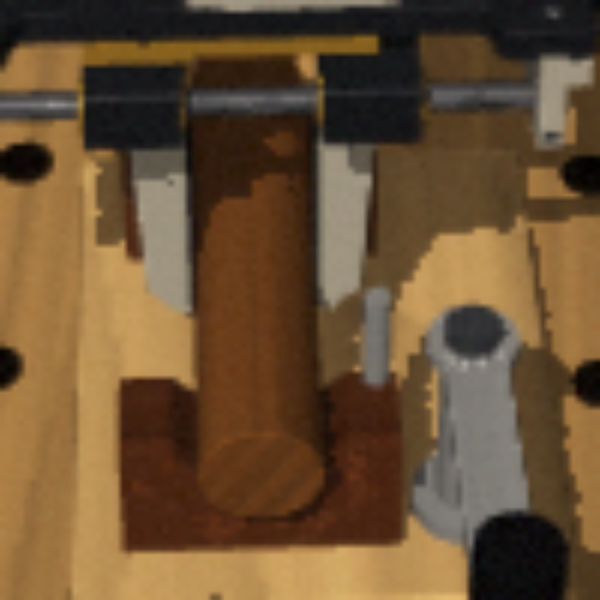

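View pics/w7.png

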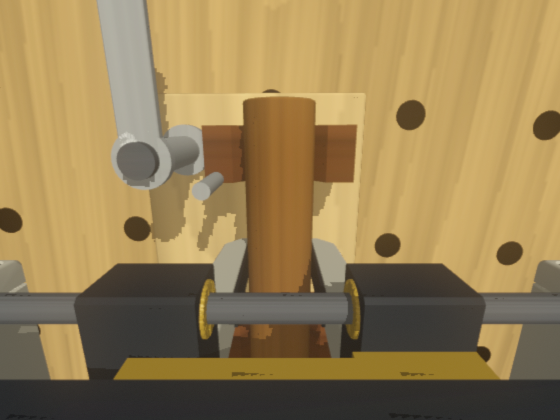

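The dowel is centred on the block: 203–356 in the wrist view against a dowel centre of 279.5. I'll lower it 1 mm at a time and watch the force.

Request:
send_rows:
  motion:
    - {"x": 0,"y": 0,"z": 0.1,"rx": 0,"ry": 0,"rz": 0,"hand": 2}
    - {"x": 0,"y": 0,"z": 0.1,"rx": 0,"ry": 0,"rz": 0,"hand": 2}

```text
t: 8.3
tool_pos: [0.5444, 0.104, 0.044]
ee_rot: [0.999, 0.035, 0.001, -0.0]
force: [0.4, 0.9, -0.9]
width: 0.0353
```

Request:
send_rows:
  motion:
    - {"x": 0,"y": 0,"z": 0.1,"rx": 0,"ry": 0,"rz": 0,"hand": 2}
    - {"x": 0,"y": 0,"z": 0.0,"rx": 0,"ry": 0,"rz": 0,"hand": 2}

```text
t: 8.5
tool_pos: [0.5444, 0.104, 0.0432]
ee_rot: [0.999, 0.035, 0.001, -0.0]
force: [-0.4, 0.5, -0.2]
width: 0.0351
```

Request:
send_rows:
  motion:
    - {"x": 0,"y": 0,"z": 0.1,"rx": 0,"ry": 0,"rz": 0,"hand": 2}
    - {"x": 0,"y": 0,"z": 0,"rx": 0,"ry": 0,"rz": 0,"hand": 2}

```text
t: 8.7
tool_pos: [0.5445, 0.104, 0.0433]
ee_rot: [0.999, 0.035, 0.001, -0.0]
force: [-0.3, -0.7, -0.0]
width: 0.0351
```

Request:
send_rows:
  motion:
    - {"x": 0,"y": 0,"z": 0.15,"rx": 0,"ry": 0,"rz": 0,"hand": 2}
    - {"x": 0,"y": 0,"z": 0,"rx": 0,"ry": 0,"rz": 0,"hand": 2}

```text
t: 8.9
tool_pos: [0.5446, 0.1041, 0.0435]
ee_rot: [0.999, 0.035, 0.001, -0.0]
force: [-0.0, 0.0, -1.1]
width: 0.0352
```

Request:
send_rows:
  motion:
    - {"x": 0,"y": 0,"z": 0.15,"rx": 0,"ry": 0,"rz": 0,"hand": 2}
    - {"x": 0,"y": 0,"z": 0,"rx": 0,"ry": 0,"rz": 0,"hand": 2}

```text
t: 9.1
tool_pos: [0.5448, 0.1041, 0.0436]
ee_rot: [0.999, 0.035, 0.002, -0.0]
force: [-0.7, 0.5, -0.7]
width: 0.0351
```

Request:
send_rows:
  motion:
    - {"x": -0.1,"y": 0,"z": 0.25,"rx": 0,"ry": -0.15,"rz": 0,"hand": 2}
    - {"x": 0,"y": 0,"z": 0.1,"rx": 0,"ry": 0,"rz": 0,"hand": 2}

```text
t: 9.3
tool_pos: [0.5446, 0.1041, 0.0427]
ee_rot: [0.999, 0.035, 0.001, -0.0]
force: [-11.9, -3.0, 11.9]
width: 0.0353
```

Request:
send_rows:
  motion:
    - {"x": 0,"y": 0,"z": 0.2,"rx": 0,"ry": 0,"rz": 0,"hand": 2}

```text
t: 9.4
tool_pos: [0.5445, 0.1041, 0.0423]
ee_rot: [0.999, 0.035, 0.001, -0.0]
force: [-19.5, -2.2, 25.4]
width: 0.0353
```

Contact, with an x reaction of -19 N. The dowel is riding the +x flank, so I'll ease it to -x.

Request:
send_rows:
  motion:
    - {"x": -0.15,"y": 0,"z": -0.05,"rx": 0,"ry": 0,"rz": 0,"hand": 2}

```text
t: 9.5
tool_pos: [0.5432, 0.104, 0.043]
ee_rot: [0.999, 0.035, 0.002, -0.0]
force: [2.0, -0.5, -0.5]
width: 0.0354
```

Request:
send_rows:
  motion:
    - {"x": -0.1,"y": 0,"z": 0.05,"rx": 0,"ry": 0,"rz": 0,"hand": 2}

```text
t: 9.6
tool_pos: [0.543, 0.104, 0.0432]
ee_rot: [0.999, 0.035, 0.003, -0.0]
force: [5.4, 0.4, 6.7]
width: 0.0354
```

```bash
python3 -c "
from look import *
look([.5435,.1037,.042],4.1)"
```

```text
t 9.6 [0.543  0.104  0.0432] head 4.06 w 0.0354 F [5.4 0.4 6.7] d [0.04 0.03 0.12] [-0.03 -0.32 -0.04]
```

Request:
send_rows:
  motion:
    - {"x": 0.05,"y": 0,"z": 0.15,"rx": 0,"ry": -0.2,"rz": 0,"hand": 2}

```text
t: 9.7
tool_pos: [0.544, 0.1041, 0.0422]
ee_rot: [0.999, 0.035, 0.002, -0.0]
force: [-0.9, -1.3, 6.6]
width: 0.0353
```

```bash
python3 -c "
from look import *
look([.5435,.1037,.042],4.1,'w8')
c=look([.5435,.1037,.042],4.1,'s8','side')
cv2.imwrite('pics/s8z.png',cv2.resize(c['pixels'][240:340,240:340],None,fx=6,fy=6)[...,::-1])"
```

```text
t 9.7 [0.544  0.1041 0.0422] head 4.07 w 0.0353 F [-0.9 -1.3  6.6] d [-0.06  0.04  0.02] [-0.04 -0.22 -0.03]
t 9.75 [0.5441 0.1041 0.0421] head 4.07 w 0.0354 F [ 0.5 -0.4  6.6] d [-0.06  0.04  0.01] [-0.03 -0.18 -0.03]
```

View pics/s8z.png

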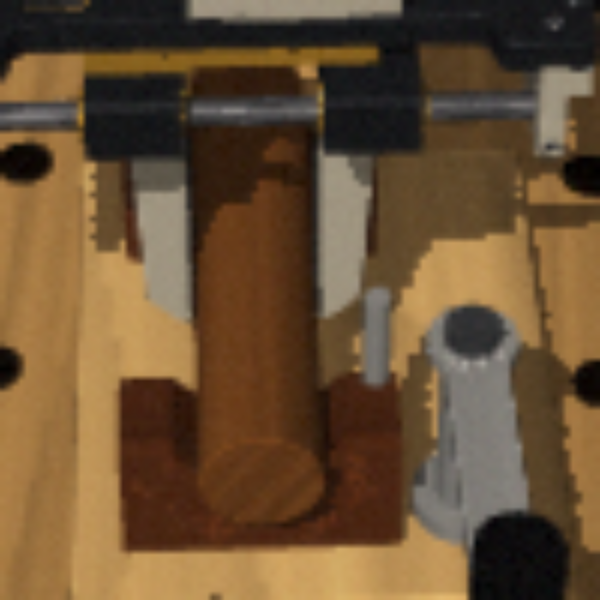

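View pics/w8.png

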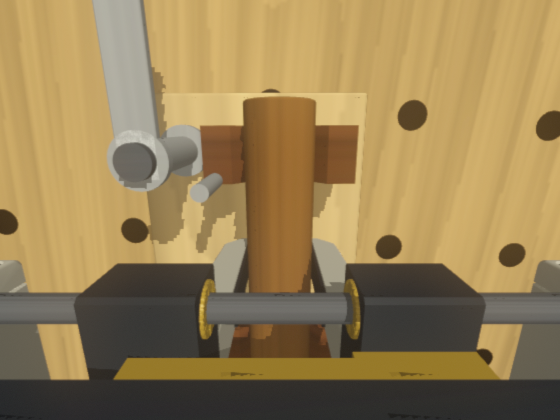

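Seated: about 6.6 N upward and no side force. Before letting go I'll check the centring along the cradle.

```bash
python3 - <<'E'
from h import *; import pickle
c=pickle.load(open("w8.pkl","rb")); s=pickle.load(open("s8.pkl","rb"))
h=np.radians(94.1); x=np.array([np.cos(h),np.sin(h)]); C=np.array([.5435,.1037])
f=lambda p:((p[:2]-C)@x*1000).round(1)
print("wrist dowel end",f(toplane(c,[[279.5,99]],.072)[0]),"block outer",f(toplane(c,[[230,125.5]],.055)[0]),"block inner",f(toplane(c,[[225,183]],.055)[0]))
S=lambda q:np.array(q,float)/6+[240-.4,240-.4]
print("side end disc centre",f(toplane(s,S([[262,481]]),.055)[0]),toplane(s,S([[262,481]]),.055)[0],"top rim",f(toplane(s,S([[262,438]]),.073)[0]), "block front bottom z15",f(toplane(s,S([[263,547]]),.015)[0]))
E
```

```text
wrist dowel end 86.1 block outer 75.1 block inner 45.9
side end disc centre 86.7 [0.53555151 0.19005669 0.055     ] top rim 87.4 block front bottom z15 75.9
```

The dowel is within about 1 mm of centre along the cradle. Letting go now.

Request:
send_rows:
  motion:
    - {"x": 0,"y": 0,"z": 0,"rx": 0,"ry": 0,"rz": 0,"hand": 4}
    - {"x": 0,"y": 0,"z": 0,"rx": 0,"ry": 0,"rz": 0,"hand": 5}
    - {"x": 0,"y": 0,"z": 0,"rx": 0,"ry": 0,"rz": 0,"hand": 6.5}
    - {"x": 0,"y": 0,"z": 0,"rx": 0,"ry": 0,"rz": 0,"hand": 6.5}
    - {"x": 0,"y": 0,"z": 0,"rx": 0,"ry": 0,"rz": 0,"hand": 6.5}

```text
t: 10.3
tool_pos: [0.5435, 0.104, 0.0405]
ee_rot: [0.999, 0.035, 0.001, -0.0]
force: [-0.1, 0.5, -0.0]
width: 0.0638
```

```bash
python3 -c "
from look import *
look([.5435,.1037,.042],4.1,'w9')"
```

```text
t 10.3 [0.5435 0.104  0.0405] head 4.06 w 0.0638 F [-0.1  0.5 -0. ] d [-0.    0.03 -0.15] [-0.03 -0.08 -0.04]
```

View pics/w9.png

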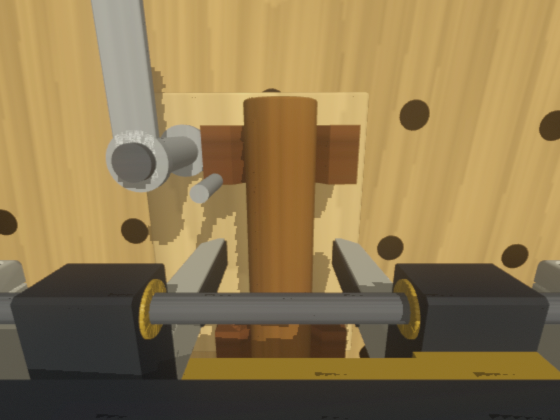

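Released, and the dowel is lying in the V's with both fingers clear of it. I'll retreat straight up.

Request:
send_rows:
  motion:
    - {"x": 0,"y": 0,"z": -1,"rx": 0,"ry": 0,"rz": 0,"hand": 6.5}
    - {"x": 0,"y": 0,"z": -2,"rx": 0,"ry": 0,"rz": 0,"hand": 6.5}
    - {"x": 0,"y": 0,"z": -2,"rx": 0,"ry": 0,"rz": 0,"hand": 6.5}
    - {"x": 0,"y": 0,"z": -2.5,"rx": 0,"ry": 0,"rz": 0,"hand": 6.5}
    - {"x": 0,"y": 0,"z": -2.5,"rx": 0,"ry": 0,"rz": 0,"hand": 6.5}
    - {"x": 0,"y": 0,"z": -2,"rx": 0,"ry": 0,"rz": 0,"hand": 6.5}
    - {"x": 0,"y": 0,"z": 0,"rx": 0,"ry": 0,"rz": 0,"hand": 6.5}

```text
t: 11.05
tool_pos: [0.5429, 0.1039, 0.1691]
ee_rot: [0.999, 0.035, 0.001, -0.0]
force: [0.5, -0.2, 0.2]
width: 0.0649
```

```bash
python3 -c "
from look import *
look([.4698,.2633,.16],4.1,'w10')
c=look([.4698,.2633,.16],4.1,'s10','side')
cv2.imwrite('pics/s10z.png',cv2.resize(c['pixels'][240:360,240:360],None,fx=5,fy=5)[...,::-1])"
```

```text
t 11.05 [0.5429 0.1039 0.1691] head 4.06 w 0.0649 F [ 0.5 -0.2  0.2] d [ -6.16 -16.42   0.9 ] [-0.03 -0.12 -0.04]
t 11.1 [0.5425 0.1039 0.1675] head 4.07 w 0.0652 F [ 0.4 -0.3  0.8] d [ -6.12 -16.42   0.75] [-0.03 -0.03 -0.03]
```

View pics/w10.png

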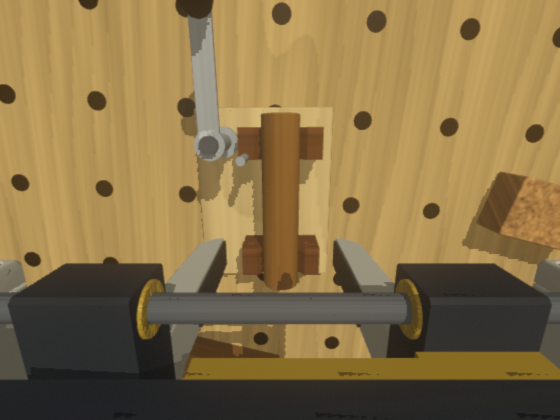

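View pics/s10z.png

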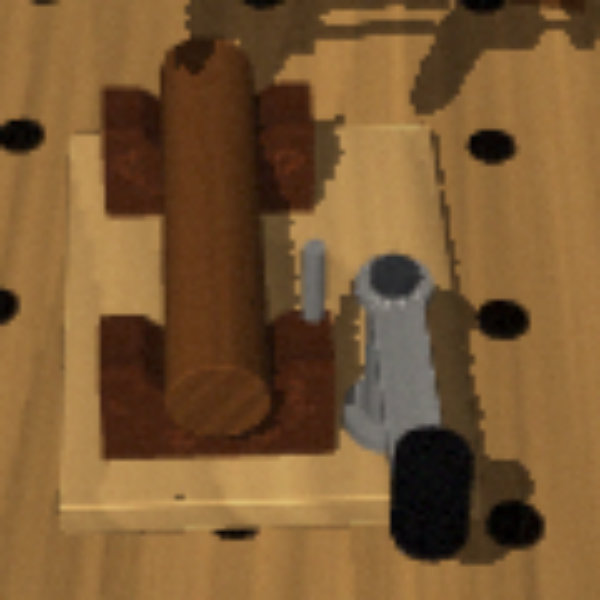

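The dowel is seated in both V's. The strap still points at about 95°, with the post to knob distance 104.5 mm against a nominal 105. I'll cage the knob between the open fingers and swing it round, keeping the jaw axis tangent to the circle.

Request:
send_rows:
  motion:
    - {"x": -1,"y": -2.5,"z": 0,"rx": 0,"ry": 0,"rz": 0,"hand": 5}
    - {"x": -1,"y": -2.5,"z": 0,"rx": 0,"ry": 0,"rz": 0,"hand": 5}
    - {"x": -1,"y": -2.7,"z": 0,"rx": 0,"ry": 0,"rz": 0,"hand": 5}
    - {"x": -1,"y": -2.7,"z": 0,"rx": 0,"ry": 0,"rz": 0,"hand": 5}
    - {"x": -1,"y": -2.7,"z": 0,"rx": 0,"ry": 0,"rz": 0,"hand": 5}
    - {"x": -1,"y": -2,"z": 0,"rx": 0,"ry": 0,"rz": -0.5,"hand": 5}
    - {"x": 0,"y": 0,"z": 0,"rx": 0,"ry": 0,"rz": 0,"hand": 5}
    - {"x": 0,"y": 0,"z": 0,"rx": 0,"ry": 0,"rz": 0,"hand": 5}

```text
t: 11.95
tool_pos: [0.4654, 0.2535, 0.1552]
ee_rot: [0.999, 0.039, -0.007, 0.002]
force: [0.7, 0.1, 0.1]
width: 0.0501
```

```bash
python3 -c "
from look import *
c=look([.4698,.2633,.096],5)
c=look([.4698,.2633,.096],5,'t11','top')
look([.4698,.2633,.096],5,'w11')
cv2.imwrite('pics/t11z.png',cv2.resize(c['pixels'][190:270,80:250],None,fx=4,fy=4)[...,::-1])"
```

```text
t 11.95 [0.4654 0.2535 0.1552] head 4.49 w 0.0501 F [0.7 0.1 0.1] d [ 0.61 -0.97  5.91] [ 0.21  0.84 -0.51]
t 11.95 [0.4654 0.2535 0.1552] head 4.49 w 0.0501 F [0.7 0.1 0.1] d [ 0.61 -0.97  5.91] [ 0.21  0.84 -0.51]
t 12.0 [0.4655 0.2533 0.1552] head 4.46 w 0.0502 F [-0.   0.7  0.5] d [ 0.6  -0.99  5.91] [ 0.2   0.85 -0.54]
```

View pics/w11.png

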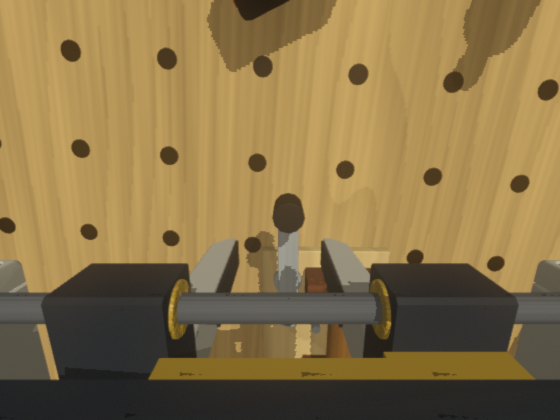

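View pics/t11z.png

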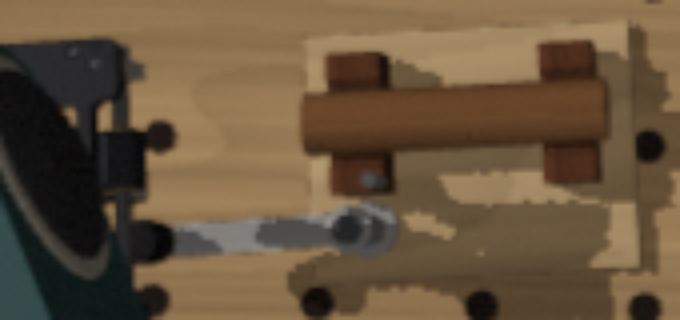

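```bash
python3 - <<'E'
from h import *; import pickle
c=pickle.load(open("w11.pkl","rb")); print(toplane(c,[[289,206]],.118), proj(c,[[.4698,.2633,.118],[.4698,.2633,.083],[.4788,.1593,.083]]))
E
```

```text
[[0.47024991 0.27336945 0.118     ]] [[287.15988562 219.32180391]
 [286.69905457 206.73816099]
 [286.74043201 314.53929594]]
```

The knob is where it should be: its predicted top is at row 219 and its bottom at row 207, and in the picture it spans rows 193–233. I'll align and then descend.

Request:
send_rows:
  motion:
    - {"x": 0.6,"y": -1,"z": 0,"rx": 0.2,"ry": 0.85,"rz": -0.5,"hand": 5}
    - {"x": 0,"y": 0,"z": 0,"rx": 0,"ry": 0,"rz": 0,"hand": 5}

```text
t: 12.25
tool_pos: [0.4722, 0.2629, 0.1551]
ee_rot: [0.999, 0.042, 0.001, -0.0]
force: [0.5, -0.1, 0.6]
width: 0.0504
```

```bash
python3 -c "
from look import *
look([.4698,.2633,.096],5)"
```

```text
t 12.25 [0.4722 0.2629 0.1551] head 4.84 w 0.0504 F [ 0.5 -0.1  0.6] d [-0.24 -0.05  5.91] [-0.01 -0.09 -0.16]
```

Request:
send_rows:
  motion:
    - {"x": -0.2,"y": 0,"z": 1.5,"rx": 0,"ry": 0,"rz": 0,"hand": 5}
    - {"x": 0,"y": 0,"z": 1.5,"rx": 0,"ry": 0,"rz": 0,"hand": 5}
    - {"x": 0,"y": 0,"z": 1.2,"rx": 0,"ry": 0,"rz": 0,"hand": 5}
    - {"x": 0,"y": 0,"z": 0.8,"rx": 0,"ry": 0,"rz": 0,"hand": 5}
    - {"x": 0,"y": 0,"z": 0,"rx": 0,"ry": 0,"rz": 0,"hand": 4.4}
    - {"x": 0,"y": 0,"z": 0,"rx": 0,"ry": 0,"rz": 0,"hand": 3.6}

```text
t: 12.85
tool_pos: [0.4698, 0.2616, 0.0987]
ee_rot: [0.999, 0.042, -0.0, 0.001]
force: [-1.1, -0.6, 0.5]
width: 0.04
```

```bash
python3 -c "
from look import *
look([.4698,.2633,.096],5,'w12')
c=look([.4698,.2633,.096],5,'s12','side')
cv2.imwrite('pics/s12z.png',cv2.resize(c['pixels'][230:370,240:400],None,fx=4,fy=4)[...,::-1])"
```

```text
t 12.85 [0.4698 0.2616 0.0987] head 4.77 w 0.04 F [-1.1 -0.6  0.5] d [ 0.02 -0.17  0.27] [ 0.06  0.05 -0.23]
t 12.9 [0.4698 0.2616 0.0988] head 4.77 w 0.0375 F [ 0.5 -0.4 -0.2] d [ 0.02 -0.17  0.28] [ 0.05  0.04 -0.23]
```

View pics/w12.png

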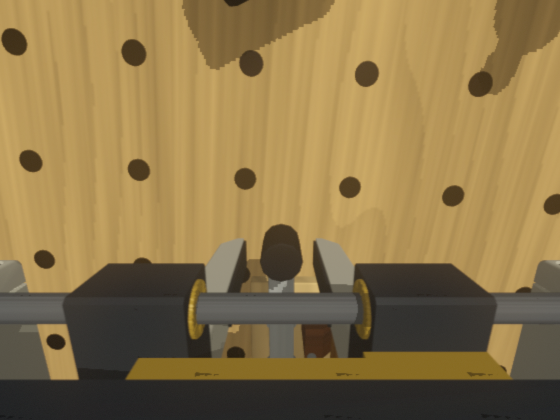

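View pics/s12z.png

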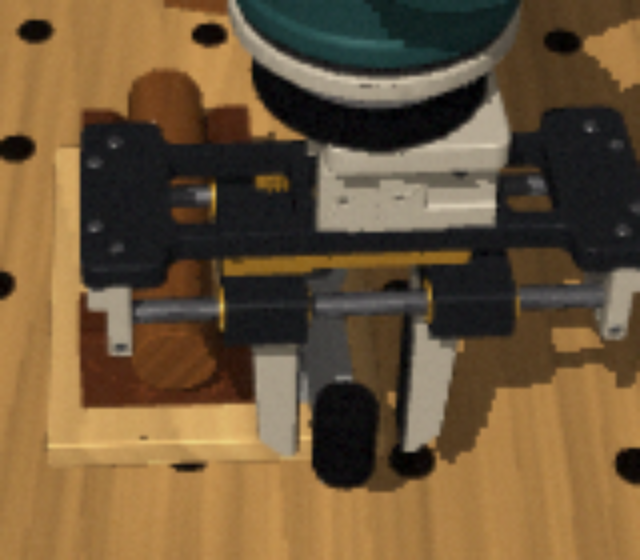

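```bash
python3 - <<'E'
from h import *; import pickle
c=pickle.load(open("w12.pkl","rb")); print(proj(c,[[.4698,.2616,.0988],[.4698,.2633,.118],[.4698,.2633,.083]]))
s=pickle.load(open("s12.pkl","rb")); print((proj(s,[[.4698,.2616,.0988],[.4698,.2633,.118],[.4698,.2633,.083]])-[240,230])*4)
E
```

```text
[[279.34402763 252.80441177]
 [279.5855528  264.31970668]
 [279.57588433 240.66227596]]
[[339.65817472 430.14090922]
 [341.91894896 399.17096304]
 [338.02840333 461.41110415]]
```

The knob is caged, and its predicted projection matches both views. Starting the swing.

Request:
send_rows:
  motion:
    - {"x": 0,"y": 0,"z": 0.3,"rx": 0,"ry": 0,"rz": 0,"hand": 3.2}
    - {"x": 0.5,"y": 0,"z": 0,"rx": 0,"ry": 0,"rz": 2,"hand": 3.2}
    - {"x": 0.9,"y": 0.04,"z": 0,"rx": 0,"ry": 0,"rz": 5,"hand": 3.2}
    - {"x": 0.9,"y": 0.04,"z": 0,"rx": 0,"ry": 0,"rz": 5,"hand": 3.2}
    - {"x": 0.9,"y": 0.04,"z": 0,"rx": 0,"ry": 0,"rz": 5,"hand": 3.2}

```text
t: 13.45
tool_pos: [0.5027, 0.2605, 0.0977]
ee_rot: [0.994, -0.11, 0.001, -0.0]
force: [-0.5, 0.4, -0.8]
width: 0.0318
```

```bash
cat >> look.py <<'E'
def arc(z=.095,R_=.105,P=(.4788,.1593),ah=0):
    st=read_state(); d=st["tool_pos"][:2]-P; th=np.degrees(np.arctan2(d[1],d[0])); th2=th-ah
    print("theta",round(th,2),"r",np.linalg.norm(d).round(4),"rpy err to on-circle here:"); 
    a=np.radians(th2); look([P[0]+R_*np.cos(a),P[1]+R_*np.sin(a),z],th2-90)
E
python3 -c "
from look import *
arc()"
```

```text
theta 76.73 r 0.104 rpy err to on-circle here:
t 13.45 [0.5027 0.2605 0.0977] head -12.67 w 0.0318 F [-0.5  0.4 -0.8] d [ 0.   -0.1   0.27] [-0.07 -0.12  0.59]
```

Request:
send_rows:
  motion:
    - {"x": 0.9,"y": -0.06,"z": 0.2,"rx": 0,"ry": 0,"rz": 5.5,"hand": 3.2}
    - {"x": 0.9,"y": 0.04,"z": 0,"rx": 0,"ry": 0,"rz": 5,"hand": 3.2}
    - {"x": 0.9,"y": 0.04,"z": 0,"rx": 0,"ry": 0,"rz": 5,"hand": 3.2}
    - {"x": 0.9,"y": 0.04,"z": 0,"rx": 0,"ry": 0,"rz": 5,"hand": 3.2}
    - {"x": 0.9,"y": 0.04,"z": 0,"rx": 0,"ry": 0,"rz": 5,"hand": 3.2}
    - {"x": 0.9,"y": 0.04,"z": 0,"rx": 0,"ry": 0,"rz": 5,"hand": 3.2}

```text
t: 14.05
tool_pos: [0.5522, 0.236, 0.0968]
ee_rot: [0.926, -0.378, 0.001, -0.002]
force: [-0.2, 0.5, -0.9]
width: 0.0319
```

```bash
python3 -c "
from look import *
arc()
look([.5,.2,.1],0,'w13')"
```

```text
theta 46.24 r 0.1061 rpy err to on-circle here:
t 14.05 [0.5522 0.236  0.0968] head -44.43 w 0.0319 F [-0.2  0.5 -0.9] d [0.   0.11 0.18] [-0.24 -0.07 -0.67]
t 14.05 [0.5522 0.236  0.0968] head -44.43 w 0.0319 F [-0.2  0.5 -0.9] d [-1.21  6.22 -0.35] [ -0.2   -0.16 -44.43]
```

View pics/w13.png

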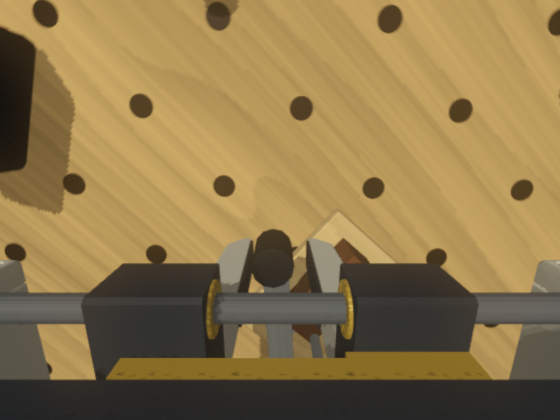

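The knob is following, and sits against the trailing (left) finger at about (273,257). Continuing.

Request:
send_rows:
  motion:
    - {"x": 0.9,"y": 0.14,"z": 0.1,"rx": -0.2,"ry": 0,"rz": 4.5,"hand": 3.2}
    - {"x": 0.9,"y": 0.04,"z": 0,"rx": 0,"ry": 0,"rz": 5,"hand": 3.2}
    - {"x": 0.9,"y": 0.04,"z": 0,"rx": 0,"ry": 0,"rz": 5,"hand": 3.2}
    - {"x": 0.9,"y": 0.04,"z": 0,"rx": 0,"ry": 0,"rz": 5,"hand": 3.2}
    - {"x": 0.9,"y": 0.04,"z": 0,"rx": 0,"ry": 0,"rz": 5,"hand": 3.2}
    - {"x": 0.6,"y": 0.02,"z": 0,"rx": 0,"ry": 0,"rz": 3,"hand": 3.2}

```text
t: 14.7
tool_pos: [0.5792, 0.1915, 0.0968]
ee_rot: [0.806, -0.593, 0.001, -0.001]
force: [0.6, 1.4, -0.9]
width: 0.0321
```

```bash
python3 -c "
from look import *
arc()"
```

```text
theta 17.79 r 0.1055 rpy err to on-circle here:
t 14.7 [0.5792 0.1915 0.0968] head -72.67 w 0.0321 F [ 0.6  1.4 -0.9] d [0.   0.05 0.18] [-0.2   0.01 -0.46]
```

Request:
send_rows:
  motion:
    - {"x": 0.7,"y": 0.06,"z": 0.1,"rx": -0.2,"ry": 0,"rz": 3.5,"hand": 3.2}
    - {"x": 0.7,"y": 0.03,"z": 0,"rx": 0,"ry": 0,"rz": 4,"hand": 3.2}
    - {"x": 0.4,"y": 0,"z": 0,"rx": 0,"ry": 0,"rz": 2,"hand": 3.2}
    - {"x": 0.2,"y": 0,"z": 0,"rx": 0,"ry": 0,"rz": 1,"hand": 3.2}

```text
t: 15.1
tool_pos: [0.5833, 0.1717, 0.0965]
ee_rot: [0.747, -0.664, 0.0, -0.001]
force: [-0.3, 0.5, -0.7]
width: 0.0319
```

```bash
python3 -c "
from look import *
arc()"
```

```text
theta 6.77 r 0.1053 rpy err to on-circle here:
t 15.1 [0.5833 0.1717 0.0965] head -83.26 w 0.0319 F [-0.3  0.5 -0.7] d [0.   0.03 0.15] [-0.08  0.06 -0.03]
```

Request:
send_rows:
  motion:
    - {"x": 0.3,"y": 0.02,"z": 0,"rx": 0,"ry": 0,"rz": 1.5,"hand": 3.2}
    - {"x": 0.3,"y": 0,"z": 0,"rx": 0,"ry": 0,"rz": 1,"hand": 3.2}
    - {"x": 0.2,"y": 0,"z": 0,"rx": 0,"ry": 0,"rz": 0.5,"hand": 3.2}

```text
t: 15.4
tool_pos: [0.5839, 0.1638, 0.0968]
ee_rot: [0.73, -0.684, 0.0, -0.001]
force: [0.2, -0.1, -0.4]
width: 0.0324
```

```bash
python3 -c "
from look import *
arc()
c=look([.5,.2,.1],0,'w14')
c=look([.5,.2,.1],0,'t14','top')
cv2.imwrite('pics/t14z.png',cv2.resize(c['pixels'][190:270,80:250],None,fx=4,fy=4)[...,::-1])
c=look([.5,.2,.1],0,'s14','side')
cv2.imwrite('pics/s14z.png',cv2.resize(c['pixels'][230:370,240:400],None,fx=4,fy=4)[...,::-1])"
```

```text
theta 2.42 r 0.1052 rpy err to on-circle here:
t 15.4 [0.5839 0.1638 0.0968] head -86.29 w 0.0324 F [ 0.2 -0.1 -0.4] d [-0.    0.02  0.18] [-0.12  0.08  1.28]
t 15.4 [0.5839 0.1638 0.0968] head -86.29 w 0.0324 F [ 0.2 -0.1 -0.4] d [-4.16  8.14 -0.33] [-1.600e-01 -2.000e-02 -8.629e+01]
t 15.45 [0.5839 0.1635 0.0968] head -86.32 w 0.0322 F [-0.9 -0.2 -0. ] d [-4.18  8.14 -0.33] [-1.500e-01 -3.000e-02 -8.632e+01]
t 15.5 [0.5839 0.1636 0.0968] head -86.28 w 0.0322 F [ 0.1 -0.2  0. ] d [-4.17  8.14 -0.33] [-1.500e-01 -2.000e-02 -8.628e+01]
```

View pics/w14.png

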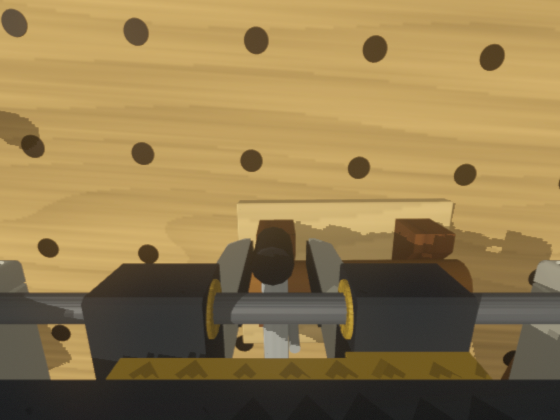

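View pics/s14z.png

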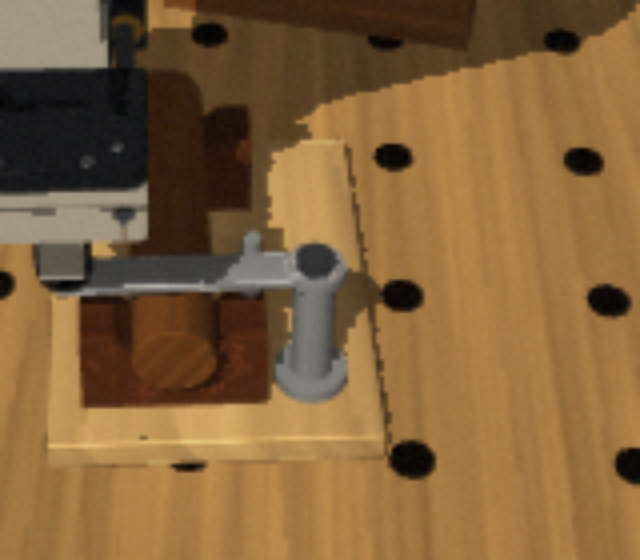

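The strap is nearly at the pin. I'll nudge it until the force shows the stop.

Request:
send_rows:
  motion:
    - {"x": 0.2,"y": 0,"z": 0,"rx": 0,"ry": 0,"rz": 0,"hand": 3.2}
    - {"x": 0.2,"y": 0,"z": 0,"rx": 0,"ry": 0,"rz": 0,"hand": 3.2}

```text
t: 15.75
tool_pos: [0.584, 0.1622, 0.0967]
ee_rot: [0.73, -0.683, -0.001, -0.003]
force: [0.8, 22.8, -2.8]
width: 0.0329
```

Request:
send_rows:
  motion:
    - {"x": 0.15,"y": 0,"z": 0,"rx": 0,"ry": 0,"rz": 0,"hand": 3.2}
    - {"x": 0.15,"y": 0,"z": 0,"rx": 0,"ry": 0,"rz": 0,"hand": 3.2}

```text
t: 15.95
tool_pos: [0.584, 0.1625, 0.0966]
ee_rot: [0.731, -0.682, -0.004, -0.005]
force: [1.3, 12.8, -2.9]
width: 0.0321
```

At the stop: the reaction is about 23 N, and the implied knob y of 0.1667 equals the predicted closed position. I'll back off to the middle of the gap, check, and rise.

Request:
send_rows:
  motion:
    - {"x": -0.25,"y": 0,"z": 0,"rx": 0,"ry": 0.3,"rz": 0,"hand": 3.8}
    - {"x": -0.1,"y": 0,"z": 0,"rx": 0,"ry": 0,"rz": 0,"hand": 4}
    - {"x": 0,"y": 0,"z": 0,"rx": 0,"ry": 0,"rz": 0,"hand": 4}

```text
t: 16.25
tool_pos: [0.5837, 0.1664, 0.0966]
ee_rot: [0.732, -0.682, -0.002, -0.003]
force: [-0.3, 0.1, -0.0]
width: 0.0398
```

```bash
python3 -c "
from look import *
arc()
c=look([.583,.1667,.1],-86,'w15')"
```

```text
theta 3.87 r 0.1051 rpy err to on-circle here:
t 16.25 [0.5837 0.1664 0.0966] head -85.97 w 0.0398 F [-0.3  0.1 -0. ] d [0.   0.01 0.16] [-0.16  0.41  0.16]
t 16.25 [0.5837 0.1664 0.0966] head -85.97 w 0.0398 F [-0.3  0.1 -0. ] d [-0.04  0.06 -0.34] [-0.16  0.41  0.03]
```

View pics/w15.png

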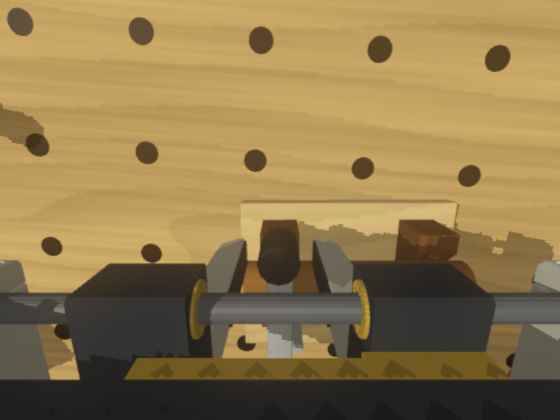

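The knob, at (280,258), is centred in the gap and nothing is touching it. Rising straight up, then moving away for a final look.

Request:
send_rows:
  motion:
    - {"x": 0,"y": 0,"z": -0.8,"rx": 0,"ry": 0,"rz": 0,"hand": 4}
    - {"x": 0,"y": 0,"z": -1.5,"rx": 0,"ry": 0,"rz": 0,"hand": 4}
    - {"x": 0,"y": 0,"z": -2,"rx": 0,"ry": 0,"rz": 0,"hand": 4}
    - {"x": 0,"y": 0,"z": -2.5,"rx": 0,"ry": 0,"rz": 0,"hand": 4}
    - {"x": 0,"y": 0,"z": -2.5,"rx": 0,"ry": 0,"rz": 0,"hand": 4}
    - {"x": 2,"y": 0,"z": -2,"rx": 0,"ry": 0,"rz": 0,"hand": 4}
    - {"x": 4,"y": 0,"z": 0,"rx": 0,"ry": 0,"rz": 0,"hand": 4}
    - {"x": 4,"y": 0,"z": 0,"rx": 0,"ry": 0,"rz": 0,"hand": 4}
    - {"x": 4,"y": 0,"z": 0,"rx": 0,"ry": 0,"rz": 0,"hand": 4}
    - {"x": 4,"y": 0,"z": 0,"rx": 0,"ry": 0,"rz": 0,"hand": 4}
    - {"x": 3,"y": 0,"z": 0,"rx": 0,"ry": 0,"rz": 0,"hand": 4}
    - {"x": 0,"y": 0,"z": 0,"rx": 0,"ry": 0,"rz": 0,"hand": 4}

```text
t: 17.5
tool_pos: [0.5987, -0.0525, 0.2296]
ee_rot: [0.732, -0.681, 0.003, -0.007]
force: [-0.4, 1.0, -0.4]
width: 0.0402
```

```bash
python3 -c "
from look import *
c=look([.5,.2,.1],0,'t16','top')
cv2.imwrite('pics/t16z.png',cv2.resize(c['pixels'][180:280,100:300],None,fx=4,fy=4)[...,::-1])
c=look([.5,.2,.1],0,'s16','side')
cv2.imwrite('pics/s16z.png',cv2.resize(c['pixels'][230:370,240:400],None,fx=4,fy=4)[...,::-1])"
```

```text
t 17.5 [ 0.5987 -0.0525  0.2296] head -85.86 w 0.0402 F [-0.4  1.  -0.4] d [-25.83   8.21  12.97] [ -0.88  -0.39 -85.86]
t 17.55 [ 0.5987 -0.0511  0.2298] head -85.84 w 0.0398 F [-0.6 -0.5  1.1] d [-25.69   8.22  13.  ] [ -0.92  -0.39 -85.84]
```

View pics/t16z.png

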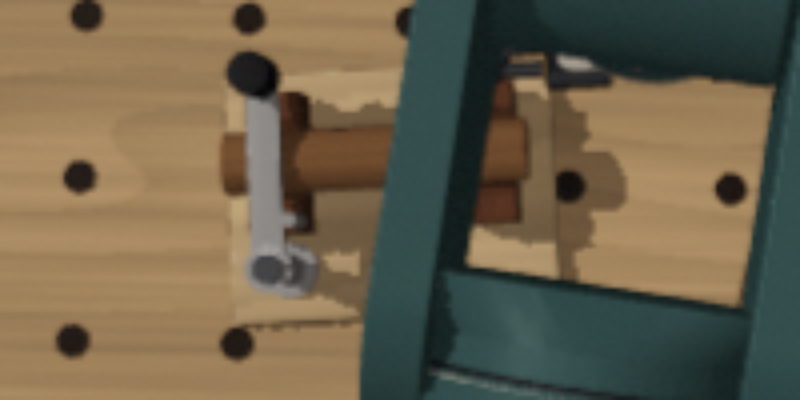

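View pics/s16z.png

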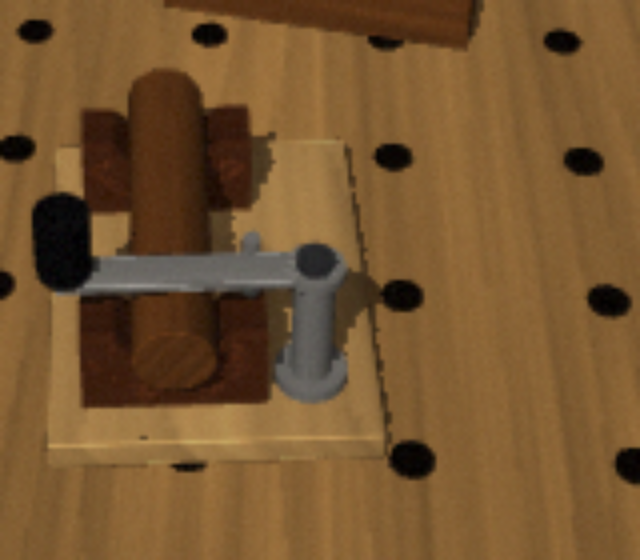

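```bash
python3 - <<'E'
from h import *; import pickle
c=pickle.load(open("t16.pkl","rb")); s=pickle.load(open("s16.pkl","rb"))
T=lambda q:np.array(q,float)/4+[99.6,179.6]; S=lambda q:np.array(q,float)/4+[239.6,229.6]
h=np.radians(94.1); x=np.array([np.cos(h),np.sin(h)]); y=np.array([-x[1],x[0]]);C=np.array([.5432,.1037])
f=lambda p:np.array([(p[:2]-C)@x,(p[:2]-C)@y])*1000
k=toplane(c,T([[250,72]]),.118)[0]; kt=tri(c,T([250,72]),s,S([62,212])); print("knob",f(k),kt,f(kt))
E=toplane(c,T([[222,163],[527,149]]),.060); print("ends",[f(p) for p in E],f(E.mean(0)))
a=S([[173,362]]); print("side +x end",f(toplane(s,a,.055)[0]))
post=C+.06*x+.06*y; print("strap rad",np.arctan2(*(k[:2]-post)[::-1])-(h-np.pi/2))
E
```

```text
knob [ 60.17520027 -44.5496402 ] [0.58274659 0.16718426 0.11653872] [ 60.49430929 -43.98434555]
ends [array([89.57950462, -0.83745827]), array([-81.37252465,   0.42116083])] [ 4.10348999 -0.20814872]
side +x end [87.38731353  0.74398166]
strap rad 0.001675760041708274
```

Strap angle comes out at 0.002 rad, so it is closed. The top view suggests the dowel may sit a couple of mm toward +x, so I'll cross-check with the wrist picture taken after release, using the blocks as reference.

```bash
python3 - <<'E'
import cv2
a=cv2.imread("pics/w10.png")[100:300,225:345]; cv2.imwrite("pics/w10z.png",cv2.resize(a[:,:],None,fx=3,fy=3))
E
```

```text
(no output)
```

View pics/w10z.png

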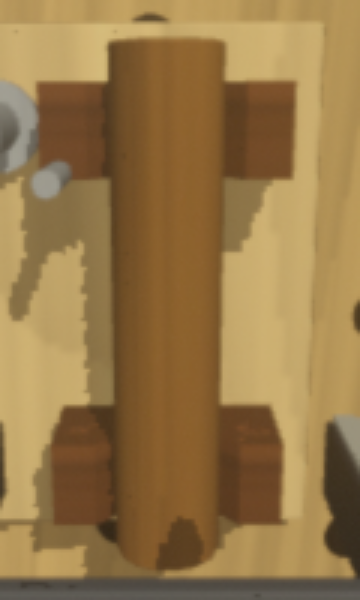

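```bash
python3 - <<'E'
from h import *; import pickle
c=pickle.load(open("w10.pkl","rb")); T=lambda q:np.array(q,float)/3+[224.67,99.67]
h=np.radians(94.1); x=np.array([np.cos(h),np.sin(h)]);C=np.array([.5432,.1037])
f=lambda v,z:((toplane(c,T([[165,v]]),z)[0][:2]-C)@x*1000).round(1)
print("blocks",[f(v,.055) for v in(82,178,446,522)],"dowel",f(38,.073),f(569,.073))
E
```

```text
blocks [np.float64(75.0), np.float64(45.8), np.float64(-45.2), np.float64(-73.9)] dowel 86.9 -81.7
```

```bash
python3 -c "
from plant import *
print(finish_job()); s=read_state(); print(s['t'],s['force'])"
```

```text
the job is handed in; nothing more can be done
None
the job is handed in; nothing more can be done
```

The dowel is lying in both V-blocks with the strap closed across it against its stop pin, and I've handed the job in. It took about 17.6 s of the 54 s allowed.

- **Dowel:** I gripped it at its middle and lowered it until it touched the V's. I eased out a brief side load of about 20 N before letting go. It was seated with about 7 N of downward force and no side force.
- **Strap:** I swung it by its knob, caged loosely between the fingers, until the pin pushed back with about 23 N. Then I backed off and moved clear.

**Last checks:**
- **Strap angle:** it measures about 0.002 rad. The knob is at (60, -45) mm in the cradle's axes, as it should be.
- **Dowel position:** it lies along the groove to within about 1 mm at each end.
- **Arm:** it was well clear of everything and touching nothing.

**Centring disagreement:** the reading before release put the dowel within about 1 mm of centre along the cradle. The later top and wrist views put it about 2 mm toward the strap end. That is close to the camera accuracy of about 2 mm, so I left it rather than nudge a seated dowel under a closed strap.

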